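# Cure the rocking of a lens-gauge stand on the granite flat

## Robot

A 6-joint arm with a two-finger parallel gripper is mounted at the origin on the work surface. World frame = base frame: x ahead of the robot, y to its left, z up, the work surface at z = 0. Lengths are in m, angles in rad, forces in N, time in s.
With the tool pointing down it reaches from about 0.3 to 0.775 m from the base axis. Payload 14.6 kg.
Tool frame: the origin (TCP) lies midway between the tips of the shut fingers; the grasp point (between the pads) lies 19 mm behind it; z points along the fingers, x is the direction in which the jaws open and shut, and the axes are right-handed (so a half turn about z gives the same grasp; the last joint's range is limited). The gripper opens to 85 mm and grips with 20 to 120 N. Pads are 22 mm wide; open, the fingers measure 114 mm over their backs; the gripper's body (76 mm by 85 mm) begins 54 mm behind the grasp point. The pads swing forward as they close: fully open they stand 13 mm farther back than shut.
Start: joints at [1.044, 0.3, 1.521, -0, 1.321, -0.067], TCP at [0.244, 0.493, 0.231] pointing down, gripper open.
Joint ranges: [-3.03, 3.03], [-0.79, 2.21], [0.23, 2.52], [-1.04, 4.18], [0, 3.07], [-2.55, 2.55]. Speed limits (rad/s): [2.22, 2.22, 2.57, 3.14, 3.14, 3.14].

## Interface

Orientations are given as a unit quaternion [w, x, y, z].
In Python, from workcell import * gives the robot as it stands. The module is installed in compiled form; this text tells all that it offers.
- The arm moves only by the tool drive_tool, never from a script. Its argument "rows" is a list of rows, each an object of numbers: "hand": the opening, from -1 (shut) to 1 (fully open); "x", "y", "z": the shift along the tool's x, y, z in units of 0.05 m (1.0 is 0.05 m); "turn": the turn about the tool's z in units of 0.1 rad (1.0 is 0.1 rad). A call has 1 to 5 rows; each row shifts and turns the commanded pose from where the row before left it, along the tool's axes as they then stand; what a row does not reach is not made up. A row lasts 1/8 s, in which the tool goes at most 62.5 mm and 10.7 degrees, less where a joint would pass 70% of its speed; a pose out of reach is approached as far as the arm can. A call with a number of a shift or a turn outside -1 to 1 is refused whole. A call with a gripper value outside its range is refused whole. The fingers move at their own pace and stop on an object; "squeeze" is the grip in N (left out, the last holds). Time passes only in rows, so rows that do not move let the fingers close. It gives the time, the measured TCP pose, the force and the opening at its end, in the units of the state.
- get_state(): the state, without advancing time (a new reading comes with each control period).
- capture(name): name is "side" or "top" or "wrist"; returns the picture (480x640x3 uint8, red, green, blue); there is no depth.
- get_calibration(name): a dict with "camera_matrix" (3x3 intrinsics, pixels), "R" (3x3) and "t" (3): a world point X has camera coordinates R X + t; the wrist camera has in their place "hand_eye" (4x4, takes a point from camera to tool coordinates, whose origin is the TCP and whose axes are the tool frame's). Camera axes: x right, y down, z forward; pixel columns grow to the right and rows downward; lengths in m; the calibration is good to about 2 mm. A picture is of the moment at which its call begins: read the wrist's pose just before it. get_calibration takes no time and is no camera call.
- finish_job(): hands the job in, once; it reports no verdict.
The state is a dict: "time_s": time; "joint_pos": joint angles; "joint_vel": joint speeds; "joint_efforts": joint torques, N m; "ee_pos": TCP position; "tool_rot": TCP orientation; "wrist_force": force on the tool from outside, world axes, zero at the start; "torque": the same for the moment, N m; "opening": finger opening in m.
Only numpy, scipy, OpenCV 4.12 (cv2) and the standard library are available. Lean on these libraries where they do the work, as an engineer would, in place of code of your own. Each camera call takes 0.05 s, during which the arm holds its last target.

## Task

Check whether the lens-thickness gauge stand rocks on the granite flat, as one does by pressing its corners down in turn, and if it does, turn its levelling screw until the stand sits firm with all four feet carrying weight. Press gently, keep off the gauge and its column, do not shove the stand out of its place, leave the other things on the bench alone, and let go at the end.

Things in the scene. Friction and masses are not known exactly. Their poses are not given: they have to be found in the camera images.
- flat: dark granite flat, 280 x 280 x 30 mm, fixed to the bench, its top true and level. Origin: centre of its underside; the top face is 30 mm above it; x, y along its edges, z up
- stand: the gauge stand, loose on the flat: grey cast base plate 180 (x) x 150 (y) x 14 mm on four feet, 0.85 to 1.15 kg in all, weight nearly central. Origin: centre of the plane of its soles, nominally on the flat's top; z up. The gauge column rises near the +x edge. Pressing it anywhere with over 20 N would harm it
- base_top (a point): centre of the base plate's flat upper face, 30 mm above the stand's origin, same axes as the stand. The feet differ in length by hidden amounts, so one diagonal pair of corners may rock, with a gap of up to 3.1 mm at a foot. Pressing a corner that rocks takes it down by that gap with little force until its foot meets the flat
- gauge: not to be touched: a column, 16 mm thick, 58 mm tall, 65 mm from the base's centre towards +x, with an arm 20 mm wide towards the centre that carries a round dial gauge, face up, 40 mm across, centred 20 mm from the base's centre towards +x, its top 57 mm above the base. Nothing on the base is taller than 58 mm. Origin at the centre of the base's upper face, axes as the stand
- foot_a: foot with the levelling screw, under the -x +y corner (x -76, y +61 mm in the stand's frame), with a round rubber tip that gives about 0.04 mm per newton, like those of the other feet. The entry is the 22 mm bush under the base; its origin is nominally at the sole and does not follow the screw
- foot_b: plain foot of fixed length under the -x -y corner (x -76, y -61 mm in the stand's frame), round rubber tip. The entry is its bush, origin nominally at the sole
- foot_c: plain foot of fixed length under the +x -y corner (x +76, y -61 mm), diagonally opposite the levelling screw. The entry is its bush, origin nominally at the sole
- foot_d: plain foot of fixed length under the +x +y corner (x +76, y +61 mm). The entry is its bush, origin nominally at the sole
- knob_place (a point): centre of the levelling screw's knurled round steel knob, 30 mm across, 20 mm tall, upright axis; its lower face is 5 mm and its top 25 mm above the base's upper face, plus or minus up to 3.3 mm as the screw turns (the knob goes with foot a). The point is fixed on the base and does not turn
- screw (a joint): turn of the levelling screw in rad, 0 at the start, growing clockwise seen from above; range -7 to 7; about 0.04 N m turns it. Clockwise makes foot a longer, 3.0 mm per full turn. The stand is firm when feet a + c are as long as b + d (all four carry weight within about 0.2 mm of that): if corners a and c rock, foot a must grow; if b and d rock, it must shrink
- pliers_stand: round chromed stand with six optician's pliers, 110 mm across, 150 mm tall, loose; a bystander. Origin: centre of its underside
- tool_cup: wire-mesh cup with hand tools, 76 mm across, 165 mm tall, loose; a bystander. Origin: centre of its underside
- spectacles: black spectacles standing with open sides, 140 x 140 x 42 mm, loose; a bystander. Origin: under the middle of the front, the sides reach to +x
- case: dark spectacle case, 165 x 65 x 42 mm, loose; a bystander. Origin: centre of its underside
Not all that is in view belongs to the job. What is shaped like the stand but brown or turquoise is not meant.

How it is judged:
By the outcome, as a careful person would: the job done as asked, in the order asked, and still so for the second after the job is handed in, with the robot touching nothing.
It also fails if it takes over 72 s, if anything falls off the work surface, if the arm or the gripper's body presses on something with over 40 N, if the wrist force passes 120 N, or if a joint passes its speed limit or range.

## Working session

There is one attempt and no reset: what is moved stays moved. The work goes in short steps, Python scripts to look and compute and a tool call to move; the robot and the scene stay as the last step left them, time stands still between calls to the robot, and variables do not carry over. Pictures are saved under pics/ and viewed, and the job is handed in when it is done.

Besides the shell and the picture viewer there is one more tool, called after "Request:" by a JSON object that holds its "method" and its "body". drive_tool: Moves the arm, as the interface text tells. Shifts and turns lie within -1 to 1; 1 stands for 0.05 m of shift or 0.1 rad of turn. Its arguments: {"type":"object","properties":{"rows":{"type":"array","items":{"type":"object","properties":{"hand":{"type":"number"},"x":{"type":"number","minimum":-1,"maximum":1},"y":{"type":"number","minimum":-1,"maximum":1},"z":{"type":"number","minimum":-1,"maximum":1},"turn":{"type":"number","minimum":-1,"maximum":1}}}},"squeeze":{"type":"number"}},"required":["rows"]}

```bash
mkdir -p pics; python3 - <<'E'
from workcell import *
import cv2
s=get_state();print(s)
for n in ("side","top","wrist"):
    cv2.imwrite(f"pics/{n}0.png",cv2.cvtColor(capture(n),cv2.COLOR_RGB2BGR)); print(n,get_calibration(n))
E
```

```text
{'time_s': 0.0, 'joint_pos': array([ 1.04441390e+00,  3.00465961e-01,  1.52161474e+00,  2.98425358e-06,
        1.32072071e+00, -6.66151829e-02]), 'joint_vel': array([ 4.80106976e-04, -8.16874472e-04,  3.62632479e-04,  4.09889714e-04,
        3.04075574e-05,  1.06702316e-03]), 'joint_efforts': array([ 1.86624471e-03, -5.43511534e+01, -3.61788261e+01,  5.96054815e-05,
        4.07086380e-03,  2.65624323e-05]), 'ee_pos': array([0.24393952, 0.49266295, 0.2307099 ]), 'tool_rot': array([ 2.82572716e-04,  8.49629234e-01,  5.27380128e-01, -5.34254257e-04]), 'wrist_force': array([ 0.2975003 , -0.01352135, -0.95744852]), 'torque': array([-0.0260286 ,  0.01187417, -0.03053259]), 'opening': 0.0852774614112534}
side {'camera_matrix': array([[476.94575554,   0.        , 314.77061276],
       [  0.        , 476.94575554, 242.88289283],
       [  0.        ,   0.        ,   1.        ]]), 'R': array([[ 0.88913188, -0.45732178, -0.01735763],
       [-0.33405996, -0.62262634, -0.70763012],
       [ 0.31280735,  0.63497499, -0.70636982]]), 't': array([-0.39676848,  0.22548673,  1.11266743])}
top {'cam
[... 201 characters left out ...]
7985, -0.00609173],
       [-0.99024529, -0.01327153, -0.13870158],
       [ 0.13860407,  0.00800935, -0.99031549]]), 't': array([0.0063526 , 0.45599875, 1.39791127])}
wrist {'camera_matrix': array([[349.61444445,   0.        , 322.30803077],
       [  0.        , 349.61444445, 240.09832264],
       [  0.        ,   0.        ,   1.        ]]), 'hand_eye': array([[ 9.99999219e-01,  3.07289807e-04, -1.21182652e-03,
        -3.39976981e-05],
       [ 1.06910905e-04,  9.44751016e-01,  3.27788814e-01,
        -8.43156998e-02],
       [ 1.24560050e-03, -3.27788688e-01,  9.44750245e-01,
        -1.43563818e-01],
       [ 0.00000000e+00,  0.00000000e+00,  0.00000000e+00,
         1.00000000e+00]])}
```

View pics/side0.png

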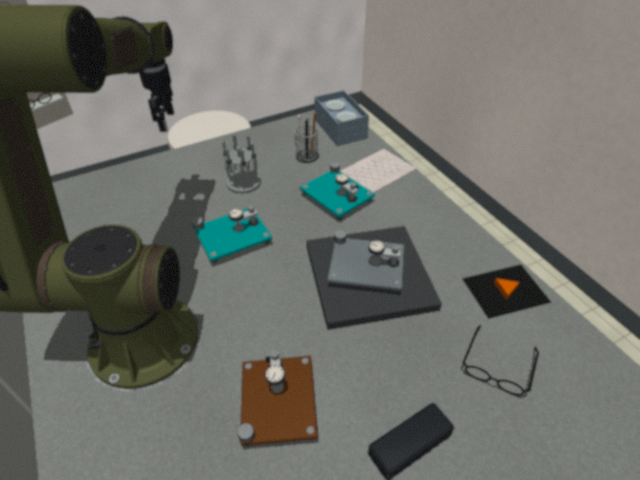

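View pics/top0.png

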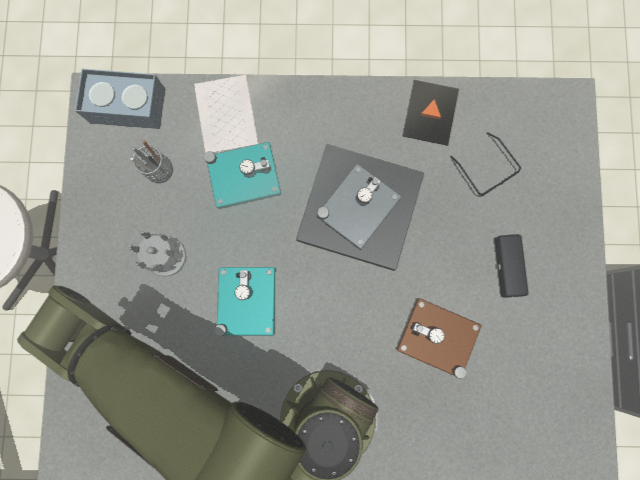

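View pics/wrist0.png

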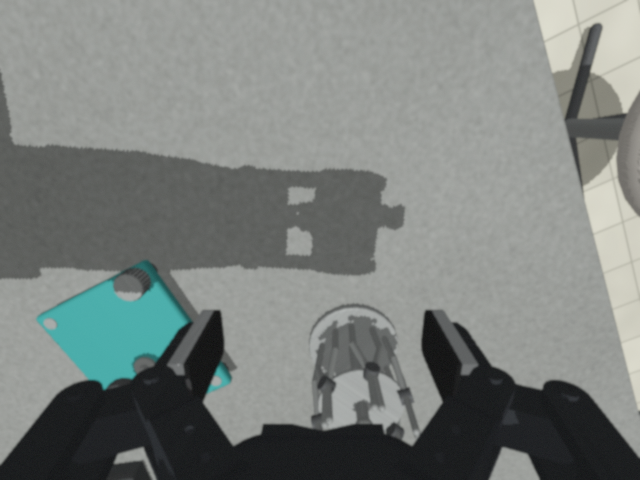

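The stand shapes in the top view are turquoise (243,175), turquoise (246,300), brown (438,337) and grey on the dark flat (361,205). The grey one on granite fits the description. I'll confirm it in an enlarged crop.

```bash
python3 - <<'E'
import cv2
im=cv2.imread("pics/top0.png")[135:280,290:430]
cv2.imwrite("pics/topcrop.png",cv2.resize(im,None,fx=4,fy=4,interpolation=cv2.INTER_CUBIC))
E
```

```text
(no output)
```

View pics/topcrop.png

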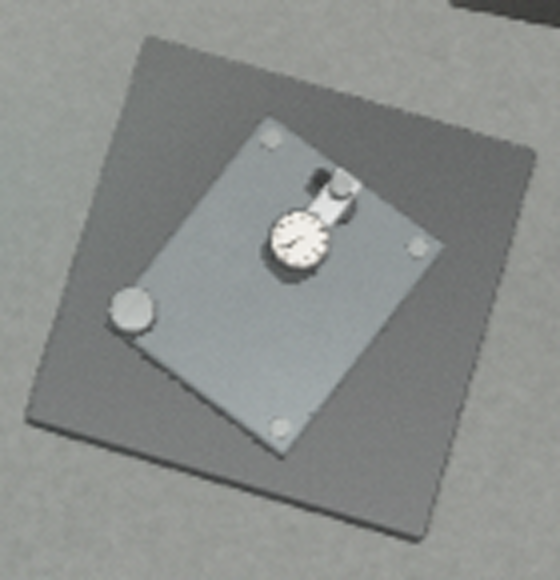

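```bash
cat > h.py <<'E'
from workcell import *
import numpy as np, cv2
from scipy.optimize import least_squares
from scipy.spatial.transform import Rotation as Ro
def rot(q): return Ro.from_quat([q[1],q[2],q[3],q[0]]).as_matrix()
def proj(n,X):
    c=get_calibration(n); p=(c["R"]@np.atleast_2d(X).T).T+c["t"]; p=p@c["camera_matrix"].T; return p[:,:2]/p[:,2:]
def st2w(p,pts):
    pts=np.atleast_2d(np.array(pts,float)); c,s=np.cos(p[2]),np.sin(p[2])
    return np.c_[p[0]+c*pts[:,0]-s*pts[:,1],p[1]+s*pts[:,0]+c*pts[:,1],pts[:,2]]
E
python3 - <<'E'
from h import *
P=[(.090,.075,.06),(.090,-.075,.06),(-.090,-.075,.06),(.076,.061,.06),(.076,-.061,.06),(-.076,-.061,.06),(-.076,.061,.085)]
uv=np.array([(268,117),(443,245),(285,457),(271,138),(418,247),(280,428),(132,310)])/4+[290,135]-.375
f=lambda p:(proj("top",st2w(p,P))-uv).ravel()
r=least_squares(f,[.5,-.05,.9]);print(r.x,f(r.x).round(1))
np.save("pose.npy",r.x)
print(proj("side",st2w(r.x,P)).round())
print(st2w(r.x,P).round(4))
E
```

```text
[ 0.55523641 -0.07490502 -0.63841539] [-0.5 -1.4  1.1 -0.2 -0.2  0.4 -0.2  0.5 -0.1  0.3 -0.   0.2 -0.1  0.1]
[[404. 243.]
 [402. 287.]
 [327. 279.]
 [398. 247.]
 [396. 282.]
 [333. 275.]
 [340. 234.]]
[[ 0.6722 -0.0683  0.06  ]
 [ 0.5828 -0.1888  0.06  ]
 [ 0.4383 -0.0815  0.06  ]
 [ 0.6526 -0.0712  0.06  ]
 [ 0.5799 -0.1692  0.06  ]
 [ 0.4579 -0.0786  0.06  ]
 [ 0.5306  0.0194  0.085 ]]
```

```bash
cat >> h.py <<'E'
def cur():
    s=get_state(); R=rot(s["tool_rot"]); return s, s["ee_pos"], R, np.arctan2(R[1,0],R[0,0])
def plan(target,psi_t,n=None,maxs=.9):
    """rows in tool axes; even world motion"""
    s,p,R,psi=cur(); d=np.array(target)-p; dpsi=(psi_t-psi)
    N=n or max(int(np.ceil(np.linalg.norm(d)/.05/maxs)),int(np.ceil(abs(dpsi)/.1)))
    for i in range(N):
        a=psi+dpsi*i/N
        Rt=np.array([[np.cos(a),np.sin(a),0],[np.sin(a),-np.cos(a),0],[0,0,-1]])
        print(i,(Rt.T@(d/N)/.05).round(3),"turn",round(-dpsi/N/.1,3))
E
python3 - <<'E'
from h import *
s,p,R,psi=cur();print(psi,R.round(3))
plan([.5306,.0194,.2307],-.289)
E
```

```text
1.1109937299773451 [[ 0.444  0.896 -0.   ]
 [ 0.896 -0.444 -0.001]
 [-0.001 -0.    -1.   ]]
0 [-0.424  0.667  0.   ] turn 1.0
1 [-0.356  0.706  0.   ] turn 1.0
2 [-0.283  0.738  0.   ] turn 1.0
3 [-0.208  0.763  0.   ] turn 1.0
4 [-0.131  0.78   0.   ] turn 1.0
5 [-0.053  0.789  0.   ] turn 1.0
6 [0.026 0.79  0.   ] turn 1.0
7 [0.105 0.783 0.   ] turn 1.0
8 [0.183 0.769 0.   ] turn 1.0
9 [0.259 0.747 0.   ] turn 1.0
10 [0.332 0.717 0.   ] turn 1.0
11 [0.402 0.681 0.   ] turn 1.0
12 [0.468 0.637 0.   ] turn 1.0
13 [0.529 0.587 0.   ] turn 1.0
```

Request:
{"method": "drive_tool", "body": {"rows": [{"hand": -1, "x": -0.42, "y": 0.67, "turn": 1}, {"hand": -1, "x": -0.36, "y": 0.71, "turn": 1}, {"hand": -1, "x": -0.28, "y": 0.74, "turn": 1}, {"hand": -1, "x": -0.21, "y": 0.76, "turn": 1}, {"hand": -1, "x": -0.13, "y": 0.78, "turn": 1}], "squeeze": 20}}

```text
invalid input at $.rows[0]: expected keys hand, x, y, z, turn
```

Request:
{"method": "drive_tool", "body": {"rows": [{"hand": -1, "x": -0.05, "y": 0.79, "turn": 1}, {"hand": -1, "x": 0.03, "y": 0.79, "turn": 1}, {"hand": -1, "x": 0.1, "y": 0.78, "turn": 1}, {"hand": -1, "x": 0.18, "y": 0.77, "turn": 1}, {"hand": -1, "x": 0.26, "y": 0.75, "turn": 1}]}}

```text
invalid input at $.rows[0]: expected keys hand, x, y, z, turn
```

Request:
{"method": "drive_tool", "body": {"rows": [{"hand": -1, "x": 0.33, "y": 0.72, "turn": 1}, {"hand": -1, "x": 0.4, "y": 0.68, "turn": 1}, {"hand": -1, "x": 0.47, "y": 0.64, "turn": 1}, {"hand": -1, "x": 0.53, "y": 0.59, "turn": 1}, {"hand": -1}]}}

```text
invalid input at $.rows[0]: expected keys hand, x, y, z, turn
```

```bash
python3 - <<'E'
from h import *
s,p,R,psi=cur();print(p,psi,s["wrist_force"],s["opening"],s["joint_pos"],s["time_s"])
im=capture("wrist");cv2.imwrite("pics/w1.png",im[...,::-1])
E
```

```text
[0.24398889 0.49275299 0.23088325] 1.1109937299773451 [ 0.45544274  0.21169761 -0.48713113] 0.0853713390284308 [ 1.04441213e+00  3.00330096e-01  1.52138113e+00  1.78235415e-05
  1.32067382e+00 -6.65859899e-02] 0.15
```

View pics/w1.png

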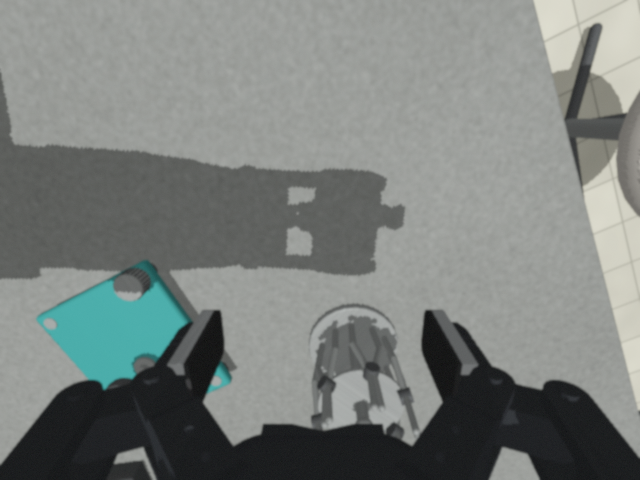

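All five keys are required, so the calls were refused and the arm didn't move; the picture matches the first one. Resending with all keys.

Request:
{"method": "drive_tool", "body": {"rows": [{"hand": -1, "x": -0.42, "y": 0.67, "z": 0, "turn": 1}, {"hand": -1, "x": -0.36, "y": 0.71, "z": 0, "turn": 1}, {"hand": -1, "x": -0.28, "y": 0.74, "z": 0, "turn": 1}, {"hand": -1, "x": -0.21, "y": 0.76, "z": 0, "turn": 1}, {"hand": -1, "x": -0.13, "y": 0.78, "z": 0, "turn": 1}], "squeeze": 20}}

```text
time_s: 0.82
ee_pos: [0.3473, 0.3226, 0.2313]
tool_rot: [0.0, 0.954, 0.299, -0.0]
wrist_force: [0.6, 0.8, -0.2]
opening: 0.0001
```

Request:
{"method": "drive_tool", "body": {"rows": [{"hand": -1, "x": -0.05, "y": 0.79, "z": 0, "turn": 1}, {"hand": -1, "x": 0.03, "y": 0.79, "z": 0, "turn": 1}, {"hand": -1, "x": 0.1, "y": 0.78, "z": 0, "turn": 1}, {"hand": -1, "x": 0.18, "y": 0.77, "z": 0, "turn": 1}, {"hand": -1, "x": 0.26, "y": 0.75, "z": 0, "turn": 1}]}}

```text
time_s: 1.45
ee_pos: [0.4496, 0.1534, 0.2313]
tool_rot: [0.0, 0.999, 0.054, -0.0]
wrist_force: [-0.0, 0.4, -0.5]
opening: -0.0001
```

Request:
{"method": "drive_tool", "body": {"rows": [{"hand": -1, "x": 0.33, "y": 0.72, "z": 0, "turn": 1}, {"hand": -1, "x": 0.4, "y": 0.68, "z": 0, "turn": 1}, {"hand": -1, "x": 0.47, "y": 0.64, "z": 0, "turn": 1}, {"hand": -1, "x": 0.53, "y": 0.59, "z": 0, "turn": 1}, {"hand": -1, "x": 0, "y": 0, "z": 0, "turn": 0}]}}

```text
time_s: 2.08
ee_pos: [0.5316, 0.0171, 0.2308]
tool_rot: [0.0, 0.989, -0.146, -0.0]
wrist_force: [0.2, 1.2, -0.4]
opening: -0.0001
```

```bash
python3 - <<'E'
from h import *
s,p,R,psi=cur();print(p,psi,s["wrist_force"],s["opening"],s["joint_pos"],s["time_s"])
np.savez("w2.npz",p=p,R=R)
im=capture("wrist");cv2.imwrite("pics/w2.png",im[...,::-1])
E
```

```text
[0.53155065 0.01712618 0.2307665 ] -0.29275311334964105 [ 0.22011992  1.19628965 -0.39091763] -0.00010033485933881966 [-3.65828856e-02  2.60228984e-01  1.57289639e+00 -1.85907326e-04
  1.30913151e+00  2.56218277e-01] 2.075
```

View pics/w2.png

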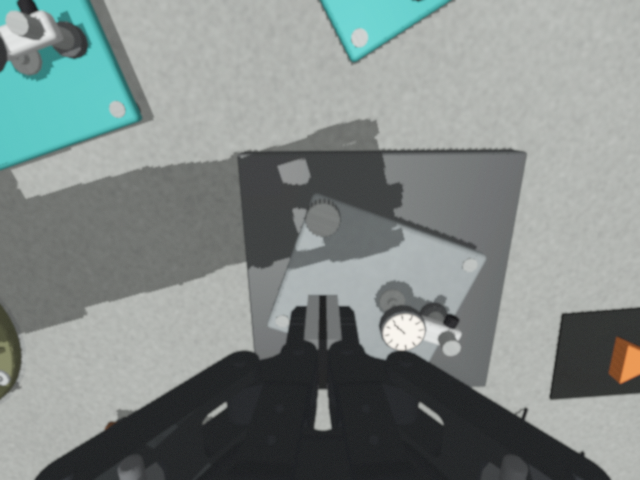

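The wrist view shows the grey stand, knob at (322,218), corner b disc at (282,322) and corner d disc at (470,265). I'll refine the pose with it.

```bash
python3 - <<'E'
from h import *
z=np.load("w2.npz");c=get_calibration("wrist");H=c["hand_eye"];K=c["camera_matrix"]
def pw(X):
    t=(np.atleast_2d(X)-z["p"])@z["R"]; q=(t-H[:3,3])@H[:3,:3]; q=q@K.T; return q[:,:2]/q[:,2:]
P=[(.090,.075,.06),(.090,-.075,.06),(-.090,-.075,.06),(.076,.061,.06),(.076,-.061,.06),(-.076,-.061,.06),(-.076,.061,.085)]
uv=np.array([(268,117),(443,245),(285,457),(271,138),(418,247),(280,428),(132,310)])/4+[290,135]-.375
Pw=[(.076,.061,.06),(-.076,-.061,.06),(-.076,.061,.085),(.09,.075,.06)]
uw=np.array([(470,265),(282,322),(323,218),(486,257)])
p0=np.load("pose.npy");print(pw(st2w(p0,Pw)).round(1))
g=lambda p:(pw(st2w(p,Pw))-uw).ravel()
r=least_squares(g,p0);print("wrist only",r.x,g(r.x).round(1))
f=lambda p:np.r_[(proj("top",st2w(p,P))-uv).ravel()*2,g(p)]
r=least_squares(f,p0);print(r.x,f(r.x).round(1));np.save("pose.npy",r.x)
print(st2w(r.x,[(.076,.061,.06),(.076,-.061,.06),(-.076,-.061,.06),(-.076,.061,.085)]).round(4))
plan(st2w(r.x,[(-.076,.061,.11)])[0],-.293)
E
```

```text
[[467.2 264. ]
 [280.7 320.4]
 [320.3 220.2]
 [486.9 256. ]]
wrist only [ 0.55640987 -0.07542626 -0.64574853] [-1.4 -0.2 -0.4 -2.  -0.5  1.9  2.3 -0.1]
[ 0.55593378 -0.0751742  -0.6431697 ] [-0.3 -3.3  2.4 -0.4 -0.6  0.3  0.2  0.4  0.1  0.5 -0.2 -0.1 -0.1 -0.7
 -2.  -0.5 -0.8 -1.9 -1.4  2.   1.8 -0.5]
[[ 0.6533 -0.0719  0.06  ]
 [ 0.5802 -0.1696  0.06  ]
 [ 0.4585 -0.0784  0.06  ]
 [ 0.5317  0.0192  0.085 ]]
0 [ 0.003 -0.007  0.805] turn 0.009
1 [ 0.003 -0.007  0.805] turn 0.009
2 [ 0.003 -0.007  0.805] turn 0.009
```

Request:
{"method": "drive_tool", "body": {"rows": [{"hand": -1, "x": 0.01, "y": -0.02, "z": 0.8, "turn": 0}, {"hand": -1, "x": 0, "y": -0.02, "z": 0.8, "turn": 0}, {"hand": -1, "x": 0, "y": 0, "z": 0.8, "turn": 0}, {"hand": -1, "x": 0, "y": 0, "z": 0.3, "turn": 0}, {"hand": -1, "x": 0, "y": 0, "z": 0.1, "turn": 0}]}}

```text
time_s: 2.75
ee_pos: [0.532, 0.0212, 0.0914]
tool_rot: [-0.0, 0.99, -0.144, -0.0]
wrist_force: [0.1, -0.5, -0.1]
opening: 0.0001
```

Request:
{"method": "drive_tool", "body": {"rows": [{"hand": -1, "x": 0, "y": 0, "z": 0, "turn": 0}]}}

```text
time_s: 2.88
ee_pos: [0.5325, 0.021, 0.0923]
tool_rot: [-0.0, 0.99, -0.144, 0.001]
wrist_force: [-0.4, -0.4, 0.4]
opening: -0.0001
```

Request:
{"method": "drive_tool", "body": {"rows": [{"hand": -1, "x": 0, "y": 0, "z": 0.016, "turn": 0}]}}

```text
time_s: 3.0
ee_pos: [0.5326, 0.0208, 0.0917]
tool_rot: [-0.0, 0.99, -0.144, 0.001]
wrist_force: [-0.6, 0.7, 0.3]
opening: -0.0
```

Request:
{"method": "drive_tool", "body": {"rows": [{"hand": -1, "x": 0, "y": 0, "z": 0.016, "turn": 0}]}}

```text
time_s: 3.12
ee_pos: [0.5323, 0.0208, 0.0903]
tool_rot: [-0.0, 0.99, -0.144, 0.001]
wrist_force: [0.4, -0.5, 0.8]
opening: 0.0001
```

Request:
{"method": "drive_tool", "body": {"rows": [{"hand": -1, "x": 0, "y": 0, "z": 0.01, "turn": 0}]}}

```text
time_s: 3.25
ee_pos: [0.5321, 0.0208, 0.0895]
tool_rot: [-0.0, 0.99, -0.144, 0.0]
wrist_force: [0.3, -0.4, -0.3]
opening: -0.0
```

Request:
{"method": "drive_tool", "body": {"rows": [{"hand": -1, "x": 0, "y": 0, "z": 0.02, "turn": 0}, {"hand": -1, "x": 0, "y": 0, "z": 0, "turn": 0}]}}

```text
time_s: 3.5
ee_pos: [0.5319, 0.0208, 0.0881]
tool_rot: [0.0, 0.99, -0.144, -0.0]
wrist_force: [0.3, -0.2, 0.4]
opening: -0.0003
```

Request:
{"method": "drive_tool", "body": {"rows": [{"hand": -1, "x": 0, "y": 0, "z": 0.01, "turn": 0}, {"hand": -1, "x": 0, "y": 0, "z": 0, "turn": 0}]}}

```text
time_s: 3.75
ee_pos: [0.5319, 0.0208, 0.0876]
tool_rot: [0.0, 0.99, -0.144, -0.0]
wrist_force: [0.3, -0.2, -0.6]
opening: 0.0003
```

Request:
{"method": "drive_tool", "body": {"rows": [{"hand": -1, "x": 0, "y": 0, "z": 0.01, "turn": 0}, {"hand": -1, "x": 0, "y": 0, "z": 0, "turn": 0}]}}

```text
time_s: 4.0
ee_pos: [0.5319, 0.0208, 0.0871]
tool_rot: [0.0, 0.99, -0.144, -0.0]
wrist_force: [-0.0, 0.1, 0.1]
opening: 0.0004
```

Request:
{"method": "drive_tool", "body": {"rows": [{"hand": -1, "x": 0, "y": 0, "z": 0.01, "turn": 0}, {"hand": -1, "x": 0, "y": 0, "z": 0, "turn": 0}]}}

```text
time_s: 4.25
ee_pos: [0.532, 0.0208, 0.0867]
tool_rot: [0.0, 0.99, -0.144, -0.0]
wrist_force: [0.2, 0.1, 0.4]
opening: 0.0001
```

Request:
{"method": "drive_tool", "body": {"rows": [{"hand": -1, "x": 0, "y": 0, "z": 0.01, "turn": 0}, {"hand": -1, "x": 0, "y": 0, "z": 0, "turn": 0}]}}

```text
time_s: 4.5
ee_pos: [0.5319, 0.0208, 0.0861]
tool_rot: [0.0, 0.99, -0.144, -0.0]
wrist_force: [-0.4, -0.1, -0.5]
opening: 0.0001
```

Position settles well. Continuing in 0.5 mm steps.

Request:
{"method": "drive_tool", "body": {"rows": [{"hand": -1, "x": 0, "y": 0, "z": 0.01, "turn": 0}, {"hand": -1, "x": 0, "y": 0, "z": 0, "turn": 0}]}}

```text
time_s: 4.75
ee_pos: [0.5319, 0.0208, 0.0856]
tool_rot: [0.0, 0.99, -0.144, -0.0]
wrist_force: [-0.6, 0.2, -0.1]
opening: 0.0002
```

Request:
{"method": "drive_tool", "body": {"rows": [{"hand": -1, "x": 0, "y": 0, "z": 0.008, "turn": 0}, {"hand": -1, "x": 0, "y": 0, "z": 0, "turn": 0}]}}

```text
time_s: 5.0
ee_pos: [0.5319, 0.0208, 0.0852]
tool_rot: [-0.0, 0.99, -0.144, -0.0]
wrist_force: [0.4, -0.6, 0.6]
opening: 0.0003
```

Request:
{"method": "drive_tool", "body": {"rows": [{"hand": -1, "x": 0, "y": 0, "z": 0.008, "turn": 0}, {"hand": -1, "x": 0, "y": 0, "z": 0, "turn": 0}]}}

```text
time_s: 5.25
ee_pos: [0.532, 0.0208, 0.0849]
tool_rot: [-0.0, 0.99, -0.144, 0.0]
wrist_force: [-0.3, 0.8, 1.1]
opening: -0.0002
```

Request:
{"method": "drive_tool", "body": {"rows": [{"hand": -1, "x": 0, "y": 0, "z": 0.006, "turn": 0}, {"hand": -1, "x": 0, "y": 0, "z": 0, "turn": 0}]}}

```text
time_s: 5.5
ee_pos: [0.5321, 0.0209, 0.0848]
tool_rot: [-0.0, 0.99, -0.144, 0.0]
wrist_force: [-1.2, 0.7, 3.0]
opening: 0.0
```

Request:
{"method": "drive_tool", "body": {"rows": [{"hand": -1, "x": 0, "y": 0, "z": 0.006, "turn": 0}, {"hand": -1, "x": 0, "y": 0, "z": 0, "turn": 0}]}}

```text
time_s: 5.75
ee_pos: [0.5321, 0.0208, 0.0846]
tool_rot: [-0.0, 0.99, -0.144, 0.0]
wrist_force: [-1.0, 2.0, 6.1]
opening: 0.0
```

```bash
python3 - <<'E'
from h import *
p=np.load("pose.npy")
plan(st2w(p,[(-.076,-.061,.0846)])[0],cur()[3],n=3)
E
```

```text
0 [-0.282  0.774  0.   ] turn -0.0
1 [-0.282  0.774  0.   ] turn -0.0
2 [-0.282  0.774  0.   ] turn -0.0
```

Request:
{"method": "drive_tool", "body": {"rows": [{"hand": -1, "x": 0, "y": 0, "z": -0.4, "turn": 0}, {"hand": -1, "x": -0.28, "y": 0.77, "z": 0, "turn": 0}, {"hand": -1, "x": -0.28, "y": 0.77, "z": 0, "turn": 0}, {"hand": -1, "x": -0.28, "y": 0.77, "z": 0.3, "turn": 0}, {"hand": -1, "x": 0, "y": 0, "z": 0.3, "turn": 0}]}}

```text
time_s: 6.38
ee_pos: [0.4577, -0.0795, 0.0739]
tool_rot: [0.0, 0.989, -0.145, -0.0]
wrist_force: [0.1, 0.1, 0.3]
opening: -0.0002
```

Request:
{"method": "drive_tool", "body": {"rows": [{"hand": -1, "x": 0, "y": 0, "z": 0.08, "turn": 0}, {"hand": -1, "x": 0, "y": 0, "z": 0.04, "turn": 0}, {"hand": -1, "x": 0, "y": 0, "z": 0, "turn": 0}]}}

```text
time_s: 6.75
ee_pos: [0.4592, -0.0775, 0.0684]
tool_rot: [0.0, 0.99, -0.144, 0.0]
wrist_force: [-0.3, 1.1, -0.0]
opening: -0.0001
```

Request:
{"method": "drive_tool", "body": {"rows": [{"hand": -1, "x": 0, "y": 0, "z": 0.03, "turn": 0}, {"hand": -1, "x": 0, "y": 0, "z": 0, "turn": 0}]}}

```text
time_s: 7.0
ee_pos: [0.4589, -0.0778, 0.0669]
tool_rot: [0.0, 0.99, -0.144, 0.0]
wrist_force: [-0.2, -0.6, -0.1]
opening: -0.0
```

Request:
{"method": "drive_tool", "body": {"rows": [{"hand": -1, "x": 0, "y": 0, "z": 0.02, "turn": 0}, {"hand": -1, "x": 0, "y": 0, "z": 0, "turn": 0}]}}

```text
time_s: 7.25
ee_pos: [0.4588, -0.0779, 0.0657]
tool_rot: [-0.0, 0.99, -0.144, -0.0]
wrist_force: [0.0, 0.1, 0.6]
opening: -0.0002
```

Request:
{"method": "drive_tool", "body": {"rows": [{"hand": -1, "x": 0, "y": 0, "z": 0.01, "turn": 0}, {"hand": -1, "x": 0, "y": 0, "z": 0, "turn": 0}]}}

```text
time_s: 7.5
ee_pos: [0.4588, -0.078, 0.0653]
tool_rot: [-0.0, 0.99, -0.144, -0.0]
wrist_force: [-0.7, -0.6, 0.4]
opening: 0.0
```

Request:
{"method": "drive_tool", "body": {"rows": [{"hand": -1, "x": 0, "y": 0, "z": 0.01, "turn": 0}, {"hand": -1, "x": 0, "y": 0, "z": 0, "turn": 0}]}}

```text
time_s: 7.75
ee_pos: [0.4588, -0.078, 0.0647]
tool_rot: [-0.0, 0.99, -0.144, -0.0]
wrist_force: [0.6, -0.2, -0.0]
opening: 0.0006
```

Request:
{"method": "drive_tool", "body": {"rows": [{"hand": -1, "x": 0, "y": 0, "z": 0.01, "turn": 0}, {"hand": -1, "x": 0, "y": 0, "z": 0, "turn": 0}]}}

```text
time_s: 8.0
ee_pos: [0.4588, -0.0779, 0.0642]
tool_rot: [0.0, 0.99, -0.144, -0.0]
wrist_force: [-0.6, -0.0, -1.2]
opening: 0.0001
```

Request:
{"method": "drive_tool", "body": {"rows": [{"hand": -1, "x": 0, "y": 0, "z": 0.01, "turn": 0}, {"hand": -1, "x": 0, "y": 0, "z": 0, "turn": 0}]}}

```text
time_s: 8.25
ee_pos: [0.4588, -0.078, 0.0637]
tool_rot: [-0.0, 0.99, -0.144, -0.0]
wrist_force: [-0.1, -0.4, 0.3]
opening: -0.0
```

Request:
{"method": "drive_tool", "body": {"rows": [{"hand": -1, "x": 0, "y": 0, "z": 0.01, "turn": 0}, {"hand": -1, "x": 0, "y": 0, "z": 0, "turn": 0}]}}

```text
time_s: 8.5
ee_pos: [0.4588, -0.0779, 0.0632]
tool_rot: [-0.0, 0.99, -0.144, -0.0]
wrist_force: [-1.0, 0.6, -0.2]
opening: 0.0003
```

Request:
{"method": "drive_tool", "body": {"rows": [{"hand": -1, "x": 0, "y": 0, "z": 0.01, "turn": 0}, {"hand": -1, "x": 0, "y": 0, "z": 0, "turn": 0}]}}

```text
time_s: 8.75
ee_pos: [0.4588, -0.0779, 0.0627]
tool_rot: [0.0, 0.99, -0.144, -0.0]
wrist_force: [-0.1, -0.2, -0.3]
opening: 0.0002
```

Request:
{"method": "drive_tool", "body": {"rows": [{"hand": -1, "x": 0, "y": 0, "z": 0.01, "turn": 0}, {"hand": -1, "x": 0, "y": 0, "z": 0, "turn": 0}]}}

```text
time_s: 9.0
ee_pos: [0.4588, -0.078, 0.0623]
tool_rot: [-0.0, 0.99, -0.144, -0.0]
wrist_force: [-0.6, 0.3, -0.1]
opening: -0.0002
```

Request:
{"method": "drive_tool", "body": {"rows": [{"hand": -1, "x": 0, "y": 0, "z": 0.006, "turn": 0}, {"hand": -1, "x": 0, "y": 0, "z": 0, "turn": 0}]}}

```text
time_s: 9.25
ee_pos: [0.4588, -0.078, 0.062]
tool_rot: [0.0, 0.99, -0.144, -0.0]
wrist_force: [0.4, -0.1, 0.8]
opening: -0.0005
```

Request:
{"method": "drive_tool", "body": {"rows": [{"hand": -1, "x": 0, "y": 0, "z": 0.008, "turn": 0}, {"hand": -1, "x": 0, "y": 0, "z": 0, "turn": 0}]}}

```text
time_s: 9.5
ee_pos: [0.4588, -0.078, 0.0616]
tool_rot: [0.0, 0.99, -0.144, -0.0]
wrist_force: [0.0, -0.1, 0.0]
opening: 0.0001
```

Request:
{"method": "drive_tool", "body": {"rows": [{"hand": -1, "x": 0, "y": 0, "z": 0.008, "turn": 0}, {"hand": -1, "x": 0, "y": 0, "z": 0, "turn": 0}]}}

```text
time_s: 9.75
ee_pos: [0.4587, -0.0779, 0.0611]
tool_rot: [-0.0, 0.99, -0.144, -0.0]
wrist_force: [-0.4, 0.0, -0.0]
opening: 0.0005
```

Request:
{"method": "drive_tool", "body": {"rows": [{"hand": -1, "x": 0, "y": 0, "z": 0.008, "turn": 0}, {"hand": -1, "x": 0, "y": 0, "z": 0, "turn": 0}]}}

```text
time_s: 10.0
ee_pos: [0.4588, -0.078, 0.0607]
tool_rot: [-0.0, 0.99, -0.144, -0.0]
wrist_force: [-0.3, 0.1, -0.2]
opening: 0.0002
```

Request:
{"method": "drive_tool", "body": {"rows": [{"hand": -1, "x": 0, "y": 0, "z": 0.006, "turn": 0}, {"hand": -1, "x": 0, "y": 0, "z": 0, "turn": 0}]}}

```text
time_s: 10.25
ee_pos: [0.4588, -0.0779, 0.0605]
tool_rot: [0.0, 0.99, -0.144, -0.0]
wrist_force: [0.3, -0.1, 0.0]
opening: -0.0002
```

Request:
{"method": "drive_tool", "body": {"rows": [{"hand": -1, "x": 0, "y": 0, "z": 0.008, "turn": 0}, {"hand": -1, "x": 0, "y": 0, "z": 0, "turn": 0}]}}

```text
time_s: 10.5
ee_pos: [0.4588, -0.0779, 0.0601]
tool_rot: [0.0, 0.99, -0.144, -0.0]
wrist_force: [-0.0, -0.7, -0.2]
opening: 0.0003
```

Request:
{"method": "drive_tool", "body": {"rows": [{"hand": -1, "x": 0, "y": 0, "z": 0.008, "turn": 0}, {"hand": -1, "x": 0, "y": 0, "z": 0, "turn": 0}]}}

```text
time_s: 10.75
ee_pos: [0.4588, -0.078, 0.0597]
tool_rot: [-0.0, 0.99, -0.144, 0.0]
wrist_force: [-0.2, -0.6, -0.6]
opening: 0.0
```

Request:
{"method": "drive_tool", "body": {"rows": [{"hand": -1, "x": 0, "y": 0, "z": 0.006, "turn": 0}, {"hand": -1, "x": 0, "y": 0, "z": 0, "turn": 0}]}}

```text
time_s: 11.0
ee_pos: [0.4589, -0.078, 0.0595]
tool_rot: [0.0, 0.99, -0.144, 0.0]
wrist_force: [-1.3, 0.3, 3.8]
opening: -0.0003
```

Request:
{"method": "drive_tool", "body": {"rows": [{"hand": -1, "x": 0, "y": 0, "z": 0.006, "turn": 0}, {"hand": -1, "x": 0, "y": 0, "z": 0, "turn": 0}]}}

```text
time_s: 11.25
ee_pos: [0.4589, -0.078, 0.0594]
tool_rot: [0.0, 0.99, -0.144, 0.0]
wrist_force: [-3.4, -0.9, 8.1]
opening: 0.0003
```

```bash
python3 - <<'E'
from h import *
p=np.load("pose.npy")
plan(st2w(p,[(.076,-.061,.0594)])[0],cur()[3],n=4)
E
```

```text
0 [0.712 0.266 0.   ] turn -0.0
1 [0.712 0.266 0.   ] turn -0.0
2 [0.712 0.266 0.   ] turn -0.0
3 [0.712 0.266 0.   ] turn -0.0
```

Request:
{"method": "drive_tool", "body": {"rows": [{"hand": -1, "x": 0, "y": 0, "z": -0.6, "turn": 0}, {"hand": -1, "x": 0.71, "y": 0.27, "z": 0, "turn": 0}, {"hand": -1, "x": 0.71, "y": 0.27, "z": 0, "turn": 0}, {"hand": -1, "x": 0.71, "y": 0.27, "z": 0, "turn": 0}, {"hand": -1, "x": 0.71, "y": 0.26, "z": 0.2, "turn": 0}]}}

```text
time_s: 11.88
ee_pos: [0.5809, -0.1706, 0.0793]
tool_rot: [0.0, 0.99, -0.144, 0.001]
wrist_force: [0.1, -0.1, -0.3]
opening: 0.0001
```

Request:
{"method": "drive_tool", "body": {"rows": [{"hand": -1, "x": 0, "y": 0, "z": 0.2, "turn": 0}, {"hand": -1, "x": 0, "y": 0, "z": 0.06, "turn": 0}, {"hand": -1, "x": 0, "y": 0, "z": 0, "turn": 0}]}}

```text
time_s: 12.25
ee_pos: [0.5792, -0.1692, 0.0661]
tool_rot: [-0.0, 0.99, -0.144, -0.0]
wrist_force: [-0.3, -0.0, -0.3]
opening: 0.0003
```

Request:
{"method": "drive_tool", "body": {"rows": [{"hand": -1, "x": 0, "y": 0, "z": 0.02, "turn": 0}, {"hand": -1, "x": 0, "y": 0, "z": 0, "turn": 0}]}}

```text
time_s: 12.5
ee_pos: [0.5797, -0.1696, 0.0655]
tool_rot: [0.0, 0.99, -0.144, 0.0]
wrist_force: [0.0, 0.0, 0.9]
opening: -0.0
```

Request:
{"method": "drive_tool", "body": {"rows": [{"hand": -1, "x": 0, "y": 0, "z": 0.01, "turn": 0}, {"hand": -1, "x": 0, "y": 0, "z": 0, "turn": 0}]}}

```text
time_s: 12.75
ee_pos: [0.5796, -0.1697, 0.0646]
tool_rot: [0.0, 0.99, -0.144, 0.0]
wrist_force: [0.4, 0.3, -1.1]
opening: 0.0001
```

Request:
{"method": "drive_tool", "body": {"rows": [{"hand": -1, "x": 0, "y": 0, "z": 0.008, "turn": 0}, {"hand": -1, "x": 0, "y": 0, "z": 0, "turn": 0}]}}

```text
time_s: 13.0
ee_pos: [0.5796, -0.1697, 0.0641]
tool_rot: [-0.0, 0.99, -0.144, -0.0]
wrist_force: [-0.6, -0.4, 0.5]
opening: 0.0002
```

Request:
{"method": "drive_tool", "body": {"rows": [{"hand": -1, "x": 0, "y": 0, "z": 0.008, "turn": 0}, {"hand": -1, "x": 0, "y": 0, "z": 0, "turn": 0}]}}

```text
time_s: 13.25
ee_pos: [0.5796, -0.1697, 0.0637]
tool_rot: [-0.0, 0.99, -0.144, -0.0]
wrist_force: [0.1, -0.6, -0.1]
opening: -0.0001
```

Request:
{"method": "drive_tool", "body": {"rows": [{"hand": -1, "x": 0, "y": 0, "z": 0.008, "turn": 0}, {"hand": -1, "x": 0, "y": 0, "z": 0, "turn": 0}]}}

```text
time_s: 13.5
ee_pos: [0.5796, -0.1697, 0.0633]
tool_rot: [-0.0, 0.99, -0.144, -0.0]
wrist_force: [0.1, -0.5, -0.1]
opening: -0.0001
```

Request:
{"method": "drive_tool", "body": {"rows": [{"hand": -1, "x": 0, "y": 0, "z": 0.008, "turn": 0}, {"hand": -1, "x": 0, "y": 0, "z": 0, "turn": 0}]}}

```text
time_s: 13.75
ee_pos: [0.5796, -0.1697, 0.0629]
tool_rot: [-0.0, 0.99, -0.144, -0.0]
wrist_force: [-0.6, 0.1, 0.0]
opening: -0.0002
```

Request:
{"method": "drive_tool", "body": {"rows": [{"hand": -1, "x": 0, "y": 0, "z": 0.008, "turn": 0}, {"hand": -1, "x": 0, "y": 0, "z": 0, "turn": 0}]}}

```text
time_s: 14.0
ee_pos: [0.5796, -0.1697, 0.0626]
tool_rot: [0.0, 0.99, -0.144, -0.0]
wrist_force: [0.6, 0.6, -0.3]
opening: -0.0001
```

Request:
{"method": "drive_tool", "body": {"rows": [{"hand": -1, "x": 0, "y": 0, "z": 0.008, "turn": 0}, {"hand": -1, "x": 0, "y": 0, "z": 0, "turn": 0}]}}

```text
time_s: 14.25
ee_pos: [0.5796, -0.1697, 0.0621]
tool_rot: [0.0, 0.99, -0.144, -0.0]
wrist_force: [0.4, 0.1, 0.8]
opening: 0.0001
```

Request:
{"method": "drive_tool", "body": {"rows": [{"hand": -1, "x": 0, "y": 0, "z": 0.008, "turn": 0}, {"hand": -1, "x": 0, "y": 0, "z": 0, "turn": 0}]}}

```text
time_s: 14.5
ee_pos: [0.5796, -0.1697, 0.0618]
tool_rot: [-0.0, 0.99, -0.144, -0.0]
wrist_force: [0.4, -1.7, 0.3]
opening: 0.0
```

Request:
{"method": "drive_tool", "body": {"rows": [{"hand": -1, "x": 0, "y": 0, "z": 0.008, "turn": 0}, {"hand": -1, "x": 0, "y": 0, "z": 0, "turn": 0}]}}

```text
time_s: 14.75
ee_pos: [0.5797, -0.1697, 0.0614]
tool_rot: [-0.0, 0.99, -0.144, -0.0]
wrist_force: [0.0, -0.5, -0.1]
opening: 0.0003
```

Request:
{"method": "drive_tool", "body": {"rows": [{"hand": -1, "x": 0, "y": 0, "z": 0.008, "turn": 0}, {"hand": -1, "x": 0, "y": 0, "z": 0, "turn": 0}]}}

```text
time_s: 15.0
ee_pos: [0.5796, -0.1697, 0.0609]
tool_rot: [-0.0, 0.99, -0.144, -0.0]
wrist_force: [-0.1, -0.1, -0.2]
opening: 0.0002
```

Request:
{"method": "drive_tool", "body": {"rows": [{"hand": -1, "x": 0, "y": 0, "z": 0.006, "turn": 0}, {"hand": -1, "x": 0, "y": 0, "z": 0, "turn": 0}]}}

```text
time_s: 15.25
ee_pos: [0.5796, -0.1697, 0.0606]
tool_rot: [-0.0, 0.99, -0.144, -0.0]
wrist_force: [-0.1, -0.7, 0.0]
opening: 0.0
```

Request:
{"method": "drive_tool", "body": {"rows": [{"hand": -1, "x": 0, "y": 0, "z": 0.006, "turn": 0}, {"hand": -1, "x": 0, "y": 0, "z": 0, "turn": 0}]}}

```text
time_s: 15.5
ee_pos: [0.5796, -0.1697, 0.0603]
tool_rot: [-0.0, 0.99, -0.144, -0.0]
wrist_force: [0.4, -0.2, -0.1]
opening: -0.0002
```

Request:
{"method": "drive_tool", "body": {"rows": [{"hand": -1, "x": 0, "y": 0, "z": 0.008, "turn": 0}, {"hand": -1, "x": 0, "y": 0, "z": 0, "turn": 0}]}}

```text
time_s: 15.75
ee_pos: [0.5796, -0.1697, 0.0599]
tool_rot: [0.0, 0.99, -0.144, -0.0]
wrist_force: [0.5, 0.3, -0.2]
opening: -0.0002
```

Request:
{"method": "drive_tool", "body": {"rows": [{"hand": -1, "x": 0, "y": 0, "z": 0.008, "turn": 0}, {"hand": -1, "x": 0, "y": 0, "z": 0, "turn": 0}]}}

```text
time_s: 16.0
ee_pos: [0.5797, -0.1697, 0.0595]
tool_rot: [0.0, 0.99, -0.144, -0.0]
wrist_force: [0.1, -0.3, 0.7]
opening: 0.0003
```

Request:
{"method": "drive_tool", "body": {"rows": [{"hand": -1, "x": 0, "y": 0, "z": 0.006, "turn": 0}, {"hand": -1, "x": 0, "y": 0, "z": 0, "turn": 0}]}}

```text
time_s: 16.25
ee_pos: [0.5797, -0.1697, 0.0593]
tool_rot: [0.0, 0.99, -0.144, 0.0]
wrist_force: [-0.4, -0.6, -0.3]
opening: -0.0
```

Request:
{"method": "drive_tool", "body": {"rows": [{"hand": -1, "x": 0, "y": 0, "z": 0.006, "turn": 0}, {"hand": -1, "x": 0, "y": 0, "z": 0, "turn": 0}]}}

```text
time_s: 16.5
ee_pos: [0.5797, -0.1697, 0.059]
tool_rot: [0.0, 0.99, -0.144, 0.0]
wrist_force: [0.4, -1.4, 0.9]
opening: -0.0001
```

Request:
{"method": "drive_tool", "body": {"rows": [{"hand": -1, "x": 0, "y": 0, "z": 0.006, "turn": 0}, {"hand": -1, "x": 0, "y": 0, "z": 0, "turn": 0}]}}

```text
time_s: 16.75
ee_pos: [0.5797, -0.1697, 0.0587]
tool_rot: [0.0, 0.99, -0.144, 0.0]
wrist_force: [-0.6, -0.1, -0.2]
opening: 0.0001
```

Request:
{"method": "drive_tool", "body": {"rows": [{"hand": -1, "x": 0, "y": 0, "z": 0.006, "turn": 0}, {"hand": -1, "x": 0, "y": 0, "z": 0, "turn": 0}]}}

```text
time_s: 17.0
ee_pos: [0.5797, -0.1697, 0.0585]
tool_rot: [0.0, 0.99, -0.144, 0.0]
wrist_force: [-1.1, -0.4, 0.6]
opening: -0.0002
```

Request:
{"method": "drive_tool", "body": {"rows": [{"hand": -1, "x": 0, "y": 0, "z": 0.008, "turn": 0}, {"hand": -1, "x": 0, "y": 0, "z": 0, "turn": 0}]}}

```text
time_s: 17.25
ee_pos: [0.5797, -0.1698, 0.0583]
tool_rot: [0.0, 0.99, -0.144, 0.0]
wrist_force: [-1.2, -0.9, 4.7]
opening: 0.0004
```

Request:
{"method": "drive_tool", "body": {"rows": [{"hand": -1, "x": 0, "y": 0, "z": 0.006, "turn": 0}, {"hand": -1, "x": 0, "y": 0, "z": 0, "turn": 0}]}}

```text
time_s: 17.5
ee_pos: [0.5798, -0.1698, 0.0582]
tool_rot: [0.0, 0.99, -0.144, 0.0]
wrist_force: [-2.1, -0.8, 7.0]
opening: -0.0
```

Request:
{"method": "drive_tool", "body": {"rows": [{"hand": -1, "x": 0, "y": 0, "z": 0.006, "turn": 0}, {"hand": -1, "x": 0, "y": 0, "z": 0, "turn": 0}]}}

```text
time_s: 17.75
ee_pos: [0.5798, -0.1699, 0.0581]
tool_rot: [0.0, 0.99, -0.144, 0.0]
wrist_force: [-3.0, 0.2, 9.3]
opening: -0.0002
```

```bash
python3 - <<'E'
from h import *
p=np.load("pose.npy")
plan(st2w(p,[(.076,.061,.0581)])[0],cur()[3],n=3)
E
```

```text
0 [ 0.284 -0.765 -0.   ] turn -0.0
1 [ 0.284 -0.765 -0.   ] turn -0.0
2 [ 0.284 -0.765 -0.   ] turn -0.0
```

Request:
{"method": "drive_tool", "body": {"rows": [{"hand": -1, "x": 0, "y": 0, "z": -0.8, "turn": 0}, {"hand": -1, "x": 0, "y": 0, "z": -0.9, "turn": 0}]}}

```text
time_s: 18.0
ee_pos: [0.5792, -0.1695, 0.1426]
tool_rot: [-0.0, 0.99, -0.144, -0.001]
wrist_force: [0.1, 0.8, -0.3]
opening: 0.0001
```

Request:
{"method": "drive_tool", "body": {"rows": [{"hand": -1, "x": 0.28, "y": -0.77, "z": 0, "turn": 0}, {"hand": -1, "x": 0.28, "y": -0.77, "z": 0, "turn": 0}, {"hand": -1, "x": 0.28, "y": -0.77, "z": 0, "turn": 0}, {"hand": -1, "x": 0, "y": 0, "z": 0.7, "turn": 0}, {"hand": -1, "x": 0, "y": 0, "z": 0.6, "turn": 0}]}}

```text
time_s: 18.62
ee_pos: [0.6527, -0.0702, 0.0758]
tool_rot: [-0.0, 0.99, -0.144, -0.0]
wrist_force: [0.5, -0.4, -0.4]
opening: -0.0002
```

Request:
{"method": "drive_tool", "body": {"rows": [{"hand": -1, "x": 0, "y": 0, "z": 0.18, "turn": 0}, {"hand": -1, "x": 0, "y": 0, "z": 0.06, "turn": 0}, {"hand": -1, "x": 0, "y": 0, "z": 0, "turn": 0}]}}

```text
time_s: 19.0
ee_pos: [0.6533, -0.0711, 0.0665]
tool_rot: [0.0, 0.99, -0.144, 0.001]
wrist_force: [1.0, 0.3, 0.1]
opening: -0.0001
```

Request:
{"method": "drive_tool", "body": {"rows": [{"hand": -1, "x": 0, "y": 0, "z": 0.008, "turn": 0}, {"hand": -1, "x": 0, "y": 0, "z": 0, "turn": 0}]}}

```text
time_s: 19.25
ee_pos: [0.6531, -0.071, 0.0656]
tool_rot: [0.0, 0.99, -0.144, 0.0]
wrist_force: [-0.4, 0.2, 0.2]
opening: -0.0001
```

Request:
{"method": "drive_tool", "body": {"rows": [{"hand": -1, "x": 0, "y": 0, "z": 0.008, "turn": 0}, {"hand": -1, "x": 0, "y": 0, "z": 0, "turn": 0}]}}

```text
time_s: 19.5
ee_pos: [0.6528, -0.071, 0.0646]
tool_rot: [-0.0, 0.99, -0.144, 0.0]
wrist_force: [0.5, -0.2, 0.4]
opening: -0.0001
```

Request:
{"method": "drive_tool", "body": {"rows": [{"hand": -1, "x": 0, "y": 0, "z": 0.008, "turn": 0}, {"hand": -1, "x": 0, "y": 0, "z": 0, "turn": 0}]}}

```text
time_s: 19.75
ee_pos: [0.6528, -0.0709, 0.0641]
tool_rot: [0.0, 0.99, -0.144, -0.0]
wrist_force: [-0.1, -0.0, -0.4]
opening: 0.0
```

Request:
{"method": "drive_tool", "body": {"rows": [{"hand": -1, "x": 0, "y": 0, "z": 0.01, "turn": 0}, {"hand": -1, "x": 0, "y": 0, "z": 0, "turn": 0}]}}

```text
time_s: 20.0
ee_pos: [0.6528, -0.0709, 0.0636]
tool_rot: [0.0, 0.99, -0.144, -0.0]
wrist_force: [0.3, -1.0, 0.2]
opening: 0.0001
```

Request:
{"method": "drive_tool", "body": {"rows": [{"hand": -1, "x": 0, "y": 0, "z": 0.008, "turn": 0}, {"hand": -1, "x": 0, "y": 0, "z": 0, "turn": 0}]}}

```text
time_s: 20.25
ee_pos: [0.6528, -0.071, 0.0633]
tool_rot: [-0.0, 0.99, -0.144, 0.0]
wrist_force: [0.5, -0.3, -1.0]
opening: -0.0001
```

Request:
{"method": "drive_tool", "body": {"rows": [{"hand": -1, "x": 0, "y": 0, "z": 0.008, "turn": 0}, {"hand": -1, "x": 0, "y": 0, "z": 0, "turn": 0}]}}

```text
time_s: 20.5
ee_pos: [0.6528, -0.071, 0.0628]
tool_rot: [0.0, 0.99, -0.144, -0.0]
wrist_force: [-0.3, -0.7, -0.9]
opening: -0.0002
```

Request:
{"method": "drive_tool", "body": {"rows": [{"hand": -1, "x": 0, "y": 0, "z": 0.008, "turn": 0}, {"hand": -1, "x": 0, "y": 0, "z": 0, "turn": 0}]}}

```text
time_s: 20.75
ee_pos: [0.6528, -0.071, 0.0624]
tool_rot: [0.0, 0.99, -0.144, -0.0]
wrist_force: [0.4, 0.1, 0.2]
opening: 0.0003
```

Request:
{"method": "drive_tool", "body": {"rows": [{"hand": -1, "x": 0, "y": 0, "z": 0.008, "turn": 0}, {"hand": -1, "x": 0, "y": 0, "z": 0, "turn": 0}]}}

```text
time_s: 21.0
ee_pos: [0.6528, -0.071, 0.062]
tool_rot: [-0.0, 0.99, -0.144, -0.0]
wrist_force: [-0.6, -0.8, -1.1]
opening: 0.0002
```

Request:
{"method": "drive_tool", "body": {"rows": [{"hand": -1, "x": 0, "y": 0, "z": 0.006, "turn": 0}, {"hand": -1, "x": 0, "y": 0, "z": 0, "turn": 0}]}}

```text
time_s: 21.25
ee_pos: [0.6528, -0.071, 0.0618]
tool_rot: [0.0, 0.99, -0.144, -0.0]
wrist_force: [-0.2, -0.3, -0.6]
opening: 0.0003
```

Request:
{"method": "drive_tool", "body": {"rows": [{"hand": -1, "x": 0, "y": 0, "z": 0.008, "turn": 0}, {"hand": -1, "x": 0, "y": 0, "z": 0, "turn": 0}]}}

```text
time_s: 21.5
ee_pos: [0.6528, -0.071, 0.0613]
tool_rot: [0.0, 0.99, -0.144, -0.0]
wrist_force: [0.5, -0.8, 0.0]
opening: -0.0001
```

Request:
{"method": "drive_tool", "body": {"rows": [{"hand": -1, "x": 0, "y": 0, "z": 0.006, "turn": 0}, {"hand": -1, "x": 0, "y": 0, "z": 0, "turn": 0}]}}

```text
time_s: 21.75
ee_pos: [0.6528, -0.071, 0.061]
tool_rot: [-0.0, 0.99, -0.144, -0.0]
wrist_force: [0.7, 0.8, 0.4]
opening: 0.0002
```

Request:
{"method": "drive_tool", "body": {"rows": [{"hand": -1, "x": 0, "y": 0, "z": 0.006, "turn": 0}, {"hand": -1, "x": 0, "y": 0, "z": 0, "turn": 0}]}}

```text
time_s: 22.0
ee_pos: [0.6528, -0.0709, 0.0608]
tool_rot: [-0.0, 0.99, -0.144, -0.0]
wrist_force: [-0.7, -0.4, 0.2]
opening: 0.0002
```

Request:
{"method": "drive_tool", "body": {"rows": [{"hand": -1, "x": 0, "y": 0, "z": 0.006, "turn": 0}, {"hand": -1, "x": 0, "y": 0, "z": 0, "turn": 0}]}}

```text
time_s: 22.25
ee_pos: [0.6528, -0.071, 0.0604]
tool_rot: [-0.0, 0.99, -0.144, -0.0]
wrist_force: [-1.0, -0.4, 0.0]
opening: -0.0001
```

Request:
{"method": "drive_tool", "body": {"rows": [{"hand": -1, "x": 0, "y": 0, "z": 0.008, "turn": 0}, {"hand": -1, "x": 0, "y": 0, "z": 0, "turn": 0}]}}

```text
time_s: 22.5
ee_pos: [0.6528, -0.071, 0.06]
tool_rot: [0.0, 0.99, -0.144, -0.0]
wrist_force: [-0.4, -0.0, 0.8]
opening: -0.0003
```

Request:
{"method": "drive_tool", "body": {"rows": [{"hand": -1, "x": 0, "y": 0, "z": 0.006, "turn": 0}, {"hand": -1, "x": 0, "y": 0, "z": 0, "turn": 0}]}}

```text
time_s: 22.75
ee_pos: [0.6529, -0.071, 0.0599]
tool_rot: [0.0, 0.99, -0.144, 0.0]
wrist_force: [-0.9, 0.5, 0.4]
opening: -0.0001
```

Request:
{"method": "drive_tool", "body": {"rows": [{"hand": -1, "x": 0, "y": 0, "z": 0.006, "turn": 0}, {"hand": -1, "x": 0, "y": 0, "z": 0, "turn": 0}]}}

```text
time_s: 23.0
ee_pos: [0.6529, -0.071, 0.0598]
tool_rot: [0.0, 0.99, -0.144, 0.0]
wrist_force: [-1.4, -0.1, 4.1]
opening: 0.0001
```

Request:
{"method": "drive_tool", "body": {"rows": [{"hand": -1, "x": 0, "y": 0, "z": 0.006, "turn": 0}, {"hand": -1, "x": 0, "y": 0, "z": 0, "turn": 0}]}}

```text
time_s: 23.25
ee_pos: [0.653, -0.071, 0.0597]
tool_rot: [0.0, 0.99, -0.144, 0.0]
wrist_force: [-2.0, -0.6, 7.1]
opening: 0.0001
```

```bash
python3 - <<'E'
from h import *
s,p,R,psi=cur();print(p,s["time_s"],s["wrist_force"])
E
```

```text
[ 0.65295094 -0.0710047   0.05970011] 23.25 [-2.04163406 -0.55173183  7.1389231 ]
```

Request:
{"method": "drive_tool", "body": {"rows": [{"hand": -1, "x": 0, "y": 0, "z": -0.7, "turn": 0}, {"hand": -1, "x": 0, "y": 0, "z": -0.9, "turn": -0.5}]}}

```text
time_s: 23.5
ee_pos: [0.6522, -0.0709, 0.1389]
tool_rot: [-0.0, 0.993, -0.119, -0.001]
wrist_force: [0.8, 0.7, 0.1]
opening: 0.0002
```

```bash
python3 - <<'E'
from h import *
p=np.load("pose.npy")
plan(np.r_[.5317,.0194,.14],1.75)
E
```

```text
0 [-0.138 -0.059 -0.001] turn -0.994
1 [-0.132 -0.073 -0.001] turn -0.994
2 [-0.124 -0.085 -0.001] turn -0.994
3 [-0.115 -0.097 -0.001] turn -0.994
4 [-0.105 -0.108 -0.001] turn -0.994
5 [-0.093 -0.118 -0.001] turn -0.994
6 [-0.081 -0.127 -0.001] turn -0.994
7 [-0.068 -0.134 -0.001] turn -0.994
8 [-0.055 -0.14  -0.001] turn -0.994
9 [-0.04  -0.145 -0.001] turn -0.994
10 [-0.026 -0.148 -0.001] turn -0.994
11 [-0.011 -0.15  -0.001] turn -0.994
12 [ 0.004 -0.151 -0.001] turn -0.994
13 [ 0.019 -0.149 -0.001] turn -0.994
14 [ 0.034 -0.147 -0.001] turn -0.994
15 [ 0.048 -0.143 -0.001] turn -0.994
16 [ 0.062 -0.137 -0.001] turn -0.994
17 [ 0.075 -0.13  -0.001] turn -0.994
18 [ 0.088 -0.122 -0.001] turn -0.994
19 [ 0.1   -0.113 -0.001] turn -0.994
```

Request:
{"method": "drive_tool", "body": {"rows": [{"hand": -1, "x": -0.14, "y": -0.06, "z": 0, "turn": -1}, {"hand": -1, "x": -0.13, "y": -0.07, "z": 0, "turn": -1}, {"hand": -1, "x": -0.12, "y": -0.08, "z": 0, "turn": -1}, {"hand": -1, "x": -0.12, "y": -0.1, "z": 0, "turn": -1}, {"hand": -1, "x": -0.1, "y": -0.11, "z": 0, "turn": -1}]}}

```text
time_s: 24.12
ee_pos: [0.6225, -0.0484, 0.1389]
tool_rot: [-0.0, 0.991, 0.132, -0.0]
wrist_force: [0.1, 0.0, -0.7]
opening: 0.0001
```

Request:
{"method": "drive_tool", "body": {"rows": [{"hand": -1, "x": -0.09, "y": -0.12, "z": 0, "turn": -1}, {"hand": -1, "x": -0.08, "y": -0.13, "z": 0, "turn": -1}, {"hand": -1, "x": -0.07, "y": -0.13, "z": 0, "turn": -1}, {"hand": -1, "x": -0.06, "y": -0.14, "z": 0, "turn": -1}, {"hand": -1, "x": -0.04, "y": -0.14, "z": 0, "turn": -1}]}}

```text
time_s: 24.75
ee_pos: [0.5925, -0.0262, 0.1389]
tool_rot: [-0.0, 0.928, 0.373, -0.0]
wrist_force: [0.1, -0.8, 0.3]
opening: 0.0001
```

Request:
{"method": "drive_tool", "body": {"rows": [{"hand": -1, "x": -0.03, "y": -0.15, "z": 0, "turn": -1}, {"hand": -1, "x": -0.01, "y": -0.15, "z": 0, "turn": -1}, {"hand": -1, "x": 0, "y": -0.15, "z": 0, "turn": -1}, {"hand": -1, "x": 0.02, "y": -0.15, "z": 0, "turn": -1}, {"hand": -1, "x": 0.03, "y": -0.15, "z": 0, "turn": -1}]}}

```text
time_s: 25.38
ee_pos: [0.5617, -0.0041, 0.139]
tool_rot: [-0.0, 0.807, 0.591, -0.0]
wrist_force: [0.9, -0.3, -0.2]
opening: 0.0001
```

Request:
{"method": "drive_tool", "body": {"rows": [{"hand": 0.3, "x": 0.05, "y": -0.14, "z": 0, "turn": -1}, {"hand": 0.3, "x": 0.06, "y": -0.14, "z": 0, "turn": -1}, {"hand": 0.3, "x": 0.07, "y": -0.13, "z": 0, "turn": -1}, {"hand": 0.3, "x": 0.09, "y": -0.12, "z": 0, "turn": -1}, {"hand": 0.3, "x": 0.1, "y": -0.11, "z": 0, "turn": -1}]}}

```text
time_s: 26.0
ee_pos: [0.5316, 0.018, 0.139]
tool_rot: [-0.0, 0.636, 0.772, -0.0]
wrist_force: [0.4, -0.2, 0.2]
opening: 0.0552
```

Request:
{"method": "drive_tool", "body": {"rows": [{"hand": 0.3, "x": 0, "y": 0, "z": 0, "turn": 0}]}}

```text
time_s: 26.12
ee_pos: [0.5317, 0.0181, 0.1391]
tool_rot: [-0.0, 0.637, 0.771, -0.0]
wrist_force: [-0.1, 0.2, 0.8]
opening: 0.0557
```

```bash
python3 - <<'E'
from h import *
s,p,R,psi=cur();print(p,psi,s["opening"],s["joint_pos"],s["time_s"])
np.savez("w3.npz",p=p,R=R)
im=capture("wrist");cv2.imwrite("pics/w3.png",im[...,::-1])
c=get_calibration("wrist");H=c["hand_eye"];K=c["camera_matrix"]
q=((np.array([[.5317,.0192,.086],[.5317,.0192,.066]])-p)@R-H[:3,3])@H[:3,:3]; q=q@K.T; print(q[:,:2]/q[:,2:])
E
```

```text
[0.53172922 0.01807173 0.13910041] 1.760729370465824 0.055681141190169536 [-3.48693179e-02  3.55734225e-01  1.67408425e+00 -9.01845837e-06
  1.11185503e+00 -1.79559469e+00] 26.125
[[324.73017206 265.64551189]
 [324.58246576 253.73482792]]
```

View pics/w3.png

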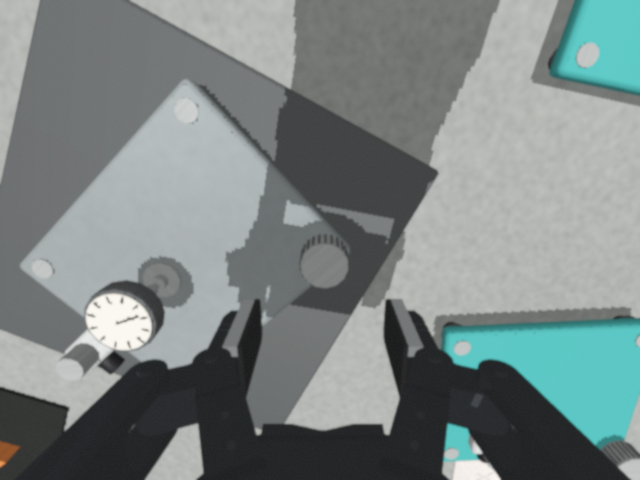

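Wrist view: knob top at (325,261) against a predicted (325,266), well centred between the open jaws. The gauge is at (125,318), clear of the left finger. Descending.

Request:
{"method": "drive_tool", "body": {"rows": [{"hand": 0.3, "x": 0.02, "y": 0, "z": 0.6, "turn": 0}, {"hand": 0.3, "x": 0, "y": 0, "z": 0.5, "turn": 0}, {"hand": 0.3, "x": 0, "y": 0, "z": 0.25, "turn": 0}, {"hand": 0.3, "x": 0, "y": 0, "z": 0.1, "turn": 0}, {"hand": 0.3, "x": 0, "y": 0, "z": 0, "turn": 0}]}}

```text
time_s: 26.8
ee_pos: [0.532, 0.0188, 0.067]
tool_rot: [0.0, 0.637, 0.771, 0.0]
wrist_force: [0.4, -0.6, 0.4]
opening: 0.0557
```

```bash
python3 - <<'E'
from h import *
s,p,R,psi=cur();print(p,psi,s["opening"],s["wrist_force"],s["time_s"])
im=capture("wrist");cv2.imwrite("pics/w4.png",im[...,::-1])
E
```

```text
[0.53199473 0.018814   0.0670427 ] 1.7605097725915213 0.0556833464964003 [ 0.4488807  -0.57458142  0.38490639] 26.8
```

View pics/w4.png

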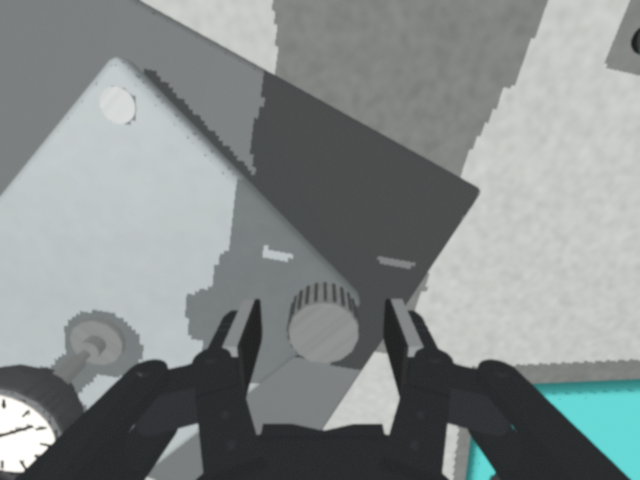

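```bash
python3 - <<'E'
from h import *
s,p,R,psi=cur()
c=get_calibration("wrist");H=c["hand_eye"];K=c["camera_matrix"]
for X in ([.532,.0188,.0855],[.530,.0188,.0855],[.534,.0188,.0855],[.532,.0208,.0855]):
    q=((np.array([X])-p)@R-H[:3,3])@H[:3,:3]; q=q@K.T; print(X,q[:,:2]/q[:,2:])
E
```

```text
[0.532, 0.0188, 0.0855] [[322.87851454 332.63510116]]
[0.53, 0.0188, 0.0855] [[323.78793325 328.58393347]]
[0.534, 0.0188, 0.0855] [[321.97708412 336.65068354]]
[0.532, 0.0208, 0.0855] [[327.57583462 333.41430247]]
```

Request:
{"method": "drive_tool", "body": {"rows": [{"hand": 0, "x": 0, "y": 0, "z": 0, "turn": 0}, {"hand": -0.25, "x": 0, "y": 0, "z": 0, "turn": 0}, {"hand": -0.5, "x": 0, "y": 0, "z": 0, "turn": 0}, {"hand": -0.5, "x": 0, "y": 0, "z": 0, "turn": 0}], "squeeze": 20}}

```text
time_s: 27.35
ee_pos: [0.5319, 0.019, 0.067]
tool_rot: [0.0, 0.637, 0.771, 0.0]
wrist_force: [-1.0, 2.3, 5.3]
opening: 0.0289
```

```bash
python3 - <<'E'
from h import *
s,p,R,psi=cur();print(p,psi,s["opening"],s["wrist_force"],s["torque"],s["time_s"])
E
```

```text
[0.53188103 0.01902768 0.06702679] 1.7610299111015015 0.028921596628848932 [-0.998361    2.32363077  5.33298333] [ 0.38482958  0.14034663 -0.05608244] 27.35
```

Request:
{"method": "drive_tool", "body": {"rows": [{"hand": -0.5, "x": 0, "y": 0, "z": 0, "turn": 0.5}, {"hand": -0.5, "x": 0, "y": 0, "z": 0, "turn": 1}, {"hand": -0.5, "x": 0, "y": 0, "z": 0, "turn": 1}]}}

```text
time_s: 27.72
ee_pos: [0.5319, 0.0191, 0.067]
tool_rot: [0.0, 0.729, 0.684, 0.0]
wrist_force: [-0.9, 3.1, 4.9]
opening: 0.0291
```

```bash
python3 - <<'E'
from h import *
s,p,R,psi=cur();print(p,psi,s["opening"],s["wrist_force"],s["torque"],s["time_s"])
E
```

```text
[0.53187421 0.01909178 0.06700759] 1.507818716073058 0.029107579660729205 [-0.90468225  3.05637736  4.90476133] [0.55743444 0.1466353  0.04839292] 27.725
```

Request:
{"method": "drive_tool", "body": {"rows": [{"hand": -0.5, "x": 0, "y": 0, "z": 0, "turn": 1}, {"hand": -0.5, "x": 0, "y": 0, "z": 0, "turn": 1}, {"hand": -0.5, "x": 0, "y": 0, "z": 0, "turn": 1}, {"hand": -0.5, "x": 0, "y": 0, "z": 0, "turn": 1}, {"hand": -0.5, "x": 0, "y": 0, "z": 0, "turn": 1}]}}

```text
time_s: 28.35
ee_pos: [0.532, 0.0192, 0.067]
tool_rot: [0.0, 0.876, 0.483, 0.0]
wrist_force: [-0.6, 3.6, 4.7]
opening: 0.0288
```

Request:
{"method": "drive_tool", "body": {"rows": [{"hand": -0.5, "x": 0, "y": 0, "z": 0, "turn": 1}, {"hand": -0.5, "x": 0, "y": 0, "z": 0, "turn": 1}, {"hand": -0.5, "x": 0, "y": 0, "z": 0, "turn": 1}, {"hand": -0.5, "x": 0, "y": 0, "z": 0, "turn": 1}, {"hand": -0.5, "x": 0, "y": 0, "z": 0, "turn": 1}]}}

```text
time_s: 28.98
ee_pos: [0.5321, 0.0192, 0.0671]
tool_rot: [-0.0, 0.968, 0.251, 0.001]
wrist_force: [0.3, 4.8, 3.9]
opening: 0.029
```

```bash
python3 - <<'E'
from h import *
s,p,R,psi=cur();print(p,psi,s["opening"],s["wrist_force"],s["torque"],s["time_s"])
im=capture("wrist");cv2.imwrite("pics/w5.png",im[...,::-1])
E
```

```text
[0.53205625 0.01921148 0.06705046] 0.5078435980435623 0.029003872734851898 [0.31639136 4.80521686 3.9391791 ] [ 0.7608119  -0.13074619  0.10146761] 28.975
```

View pics/w5.png

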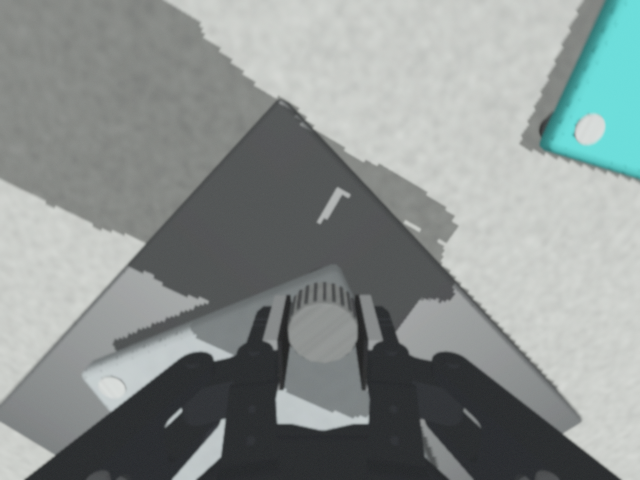

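The knob (322,334) is centred in the pads. Its top's brush lines keep the same angle to the gripper, so it turns with it. Continuing, easing the side force.

Request:
{"method": "drive_tool", "body": {"rows": [{"hand": -0.5, "x": 0.004, "y": -0.007, "z": 0, "turn": 1}, {"hand": -0.5, "x": 0, "y": 0, "z": 0, "turn": 1}, {"hand": -0.5, "x": 0, "y": 0, "z": 0, "turn": 1}, {"hand": -0.5, "x": 0, "y": 0, "z": 0, "turn": 1}, {"hand": -0.5, "x": 0, "y": 0, "z": 0, "turn": 1}]}}

```text
time_s: 29.65
ee_pos: [0.5321, 0.0193, 0.067]
tool_rot: [-0.0, 1.0, 0.005, 0.001]
wrist_force: [1.8, 1.7, 4.5]
opening: 0.029
```

Request:
{"method": "drive_tool", "body": {"rows": [{"hand": -0.5, "x": 0, "y": 0, "z": 0, "turn": 1}, {"hand": -0.5, "x": 0, "y": 0, "z": 0, "turn": 1}, {"hand": -0.5, "x": 0, "y": 0, "z": 0, "turn": 1}, {"hand": -0.5, "x": 0, "y": 0, "z": 0, "turn": 1}, {"hand": -0.5, "x": 0, "y": 0, "z": 0, "turn": 1}]}}

```text
time_s: 30.28
ee_pos: [0.5322, 0.0193, 0.067]
tool_rot: [-0.0, 0.97, -0.243, 0.001]
wrist_force: [2.9, 1.2, 2.3]
opening: 0.0289
```

```bash
python3 - <<'E'
from h import *
s,p,R,psi=cur();print(p,psi,s["opening"],s["wrist_force"],s["torque"],s["time_s"])
E
```

```text
[0.53224943 0.01925224 0.06702497] -0.49059340263699003 0.028880045934197792 [2.86651199 1.16289627 2.34812683] [ 0.38741106 -0.38088603  0.05638309] 30.275
```

Request:
{"method": "drive_tool", "body": {"rows": [{"hand": -0.5, "x": 0.004, "y": 0, "z": 0, "turn": 1}, {"hand": -0.5, "x": 0, "y": 0, "z": 0, "turn": 1}, {"hand": -0.5, "x": 0, "y": 0, "z": 0, "turn": 1}, {"hand": -0.5, "x": 0, "y": 0, "z": 0, "turn": 1}, {"hand": -0.5, "x": 0, "y": 0, "z": 0, "turn": 1}]}}

```text
time_s: 30.9
ee_pos: [0.5324, 0.0192, 0.067]
tool_rot: [-0.0, 0.88, -0.475, 0.001]
wrist_force: [3.1, 1.6, 3.3]
opening: 0.0295
```

Request:
{"method": "drive_tool", "body": {"rows": [{"hand": -0.5, "x": 0, "y": 0, "z": 0, "turn": 1}, {"hand": -0.5, "x": 0, "y": 0, "z": 0, "turn": 1}, {"hand": -0.5, "x": 0, "y": 0, "z": 0, "turn": 1}, {"hand": -0.5, "x": 0, "y": 0, "z": 0, "turn": 1}, {"hand": -0.5, "x": 0, "y": 0, "z": 0, "turn": 1}]}}

```text
time_s: 31.52
ee_pos: [0.5325, 0.0191, 0.067]
tool_rot: [-0.001, 0.735, -0.678, 0.001]
wrist_force: [3.5, 0.5, 1.8]
opening: 0.029
```

Request:
{"method": "drive_tool", "body": {"rows": [{"hand": -0.5, "x": 0, "y": 0, "z": 0, "turn": 1}, {"hand": -0.5, "x": 0, "y": 0, "z": 0, "turn": 1}, {"hand": -0.5, "x": 0, "y": 0, "z": 0, "turn": 0}]}}

```text
time_s: 31.9
ee_pos: [0.5325, 0.019, 0.067]
tool_rot: [0.001, -0.665, 0.747, -0.001]
wrist_force: [4.7, 0.1, 1.7]
opening: 0.0289
```

```bash
python3 - <<'E'
from h import *
s,p,R,psi=cur();print(p,psi,s["opening"],s["wrist_force"],s["torque"],s["time_s"],s["joint_pos"])
E
```

```text
[0.53253701 0.01898009 0.06700265] -1.6874004730223302 0.02892514810208136 [4.74856366 0.05597346 1.68387286] [ 0.16988019 -0.89221505 -0.01693476] 31.9 [-3.30530193e-02  4.58477855e-01  1.72204948e+00 -1.57296744e-04
  9.59289453e-01  1.65443766e+00]
```

Request:
{"method": "drive_tool", "body": {"rows": [{"hand": -0.2, "x": 0, "y": 0, "z": 0, "turn": 0}, {"hand": 0.3, "x": 0, "y": 0, "z": 0, "turn": 0}, {"hand": 0.3, "x": 0, "y": 0, "z": -0.1, "turn": 0}, {"hand": 0.3, "x": 0, "y": 0, "z": -0.5, "turn": 0}, {"hand": 0.3, "x": 0, "y": 0, "z": -0.4, "turn": -1}]}}

```text
time_s: 32.52
ee_pos: [0.5319, 0.0192, 0.1177]
tool_rot: [0.0, -0.702, 0.713, -0.0]
wrist_force: [-0.9, 0.4, 0.0]
opening: 0.0558
```

```bash
python3 - <<'E'
from h import *
s,p,R,psi=cur();print(p,psi,s["opening"],s["wrist_force"],s["time_s"])
np.savez("w6.npz",p=p,R=R)
im=capture("wrist");cv2.imwrite("pics/w6.png",im[...,::-1])
im=capture("top");cv2.imwrite("pics/t6.png",im[...,::-1])
cv2.imwrite("pics/t6c.png",cv2.resize(im[135:280,290:430,::-1],None,fx=4,fy=4,interpolation=cv2.INTER_CUBIC))
P=np.load("pose.npy")
plan(st2w(P,[(-.076,-.061,.1165)])[0],-.49,n=12)
E
```

```text
[0.53185336 0.0191937  0.1177269 ] -1.5865801674558735 0.055809233344675635 [-0.86154165  0.37398176  0.02109061] 32.525
0 [0.165 0.121 0.004] turn -0.914
1 [0.153 0.136 0.004] turn -0.914
2 [0.14  0.149 0.004] turn -0.914
3 [0.126 0.161 0.004] turn -0.914
4 [0.11  0.172 0.004] turn -0.914
5 [0.094 0.181 0.004] turn -0.914
6 [0.077 0.189 0.004] turn -0.914
7 [0.06  0.195 0.004] turn -0.914
8 [0.042 0.2   0.004] turn -0.914
9 [0.023 0.203 0.004] turn -0.914
10 [0.005 0.204 0.004] turn -0.914
11 [-0.014  0.204  0.004] turn -0.914
```

View pics/t6c.png

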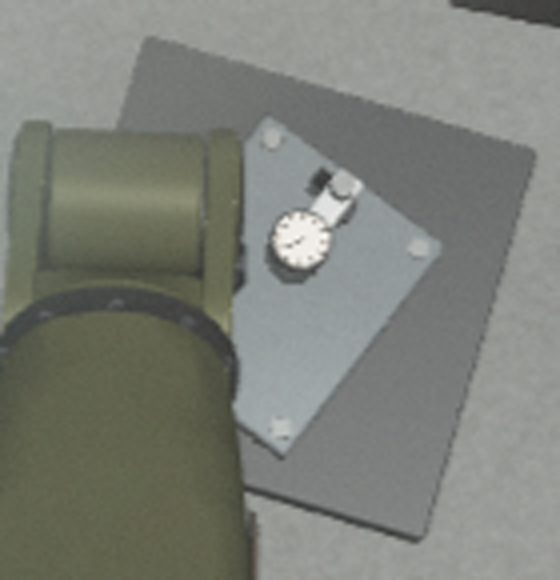

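The stand hasn't visibly moved: discs at crop (271,138), (418,247) and (281,428), as before. Now re-press at b.

Request:
{"method": "drive_tool", "body": {"rows": [{"hand": -1, "x": 0.16, "y": 0.12, "z": 0, "turn": -0.91}, {"hand": -1, "x": 0.15, "y": 0.14, "z": 0, "turn": -0.91}, {"hand": -1, "x": 0.14, "y": 0.15, "z": 0, "turn": -0.91}, {"hand": -1, "x": 0.13, "y": 0.16, "z": 0, "turn": -0.91}, {"hand": -1, "x": 0.11, "y": 0.17, "z": 0, "turn": -0.91}]}}

```text
time_s: 33.25
ee_pos: [0.5002, -0.0214, 0.116]
tool_rot: [0.0, 0.844, -0.537, -0.0]
wrist_force: [0.0, -0.6, -0.4]
opening: -0.0001
```

Request:
{"method": "drive_tool", "body": {"rows": [{"hand": -1, "x": 0.09, "y": 0.18, "z": 0, "turn": -0.91}, {"hand": -1, "x": 0.08, "y": 0.19, "z": 0, "turn": -0.91}, {"hand": -1, "x": 0.06, "y": 0.2, "z": 0, "turn": -0.91}, {"hand": -1, "x": 0.04, "y": 0.2, "z": 0, "turn": -0.91}, {"hand": -1, "x": 0.02, "y": 0.2, "z": 0, "turn": -0.91}]}}

```text
time_s: 33.88
ee_pos: [0.4689, -0.0617, 0.116]
tool_rot: [0.0, 0.943, -0.332, -0.001]
wrist_force: [-0.3, -0.6, -0.3]
opening: 0.0001
```

Request:
{"method": "drive_tool", "body": {"rows": [{"hand": -1, "x": 0, "y": 0.2, "z": 0, "turn": -0.91}, {"hand": -1, "x": -0.01, "y": 0.2, "z": 0.4, "turn": -0.91}, {"hand": -1, "x": 0, "y": 0, "z": 0.5, "turn": 0}, {"hand": -1, "x": 0, "y": 0, "z": 0.1, "turn": 0}, {"hand": -1, "x": 0, "y": 0, "z": 0, "turn": 0}]}}

```text
time_s: 34.5
ee_pos: [0.4572, -0.0772, 0.0667]
tool_rot: [0.0, 0.969, -0.246, -0.0]
wrist_force: [0.4, 0.3, 0.2]
opening: -0.0002
```

```bash
python3 - <<'E'
from h import *
s,p,R,psi=cur();print(p,psi,s["opening"],s["wrist_force"],s["time_s"])
E
```

```text
[ 0.45720001 -0.07721237  0.06672374] -0.49765750491787875 -0.00015786127326525363 [0.42628401 0.26488347 0.22078951] 34.5
```

Request:
{"method": "drive_tool", "body": {"rows": [{"hand": -1, "x": 0.02, "y": -0.01, "z": 0.06, "turn": 0}, {"hand": -1, "x": 0, "y": 0, "z": 0.03, "turn": 0}, {"hand": -1, "x": 0, "y": 0, "z": 0, "turn": 0}]}}

```text
time_s: 34.88
ee_pos: [0.4584, -0.0773, 0.0623]
tool_rot: [0.0, 0.969, -0.246, 0.0]
wrist_force: [0.5, 0.1, 1.3]
opening: 0.0
```

Request:
{"method": "drive_tool", "body": {"rows": [{"hand": -1, "x": 0, "y": 0, "z": 0.006, "turn": 0}, {"hand": -1, "x": 0, "y": 0, "z": 0, "turn": 0}]}}

```text
time_s: 35.12
ee_pos: [0.4583, -0.0773, 0.0619]
tool_rot: [0.0, 0.969, -0.246, 0.0]
wrist_force: [0.5, 0.8, 0.5]
opening: -0.0001
```

Request:
{"method": "drive_tool", "body": {"rows": [{"hand": -1, "x": 0, "y": 0, "z": 0.006, "turn": 0}, {"hand": -1, "x": 0, "y": 0, "z": 0, "turn": 0}]}}

```text
time_s: 35.38
ee_pos: [0.4583, -0.0773, 0.0616]
tool_rot: [0.0, 0.969, -0.246, -0.0]
wrist_force: [0.5, 0.2, -0.1]
opening: -0.0
```

Request:
{"method": "drive_tool", "body": {"rows": [{"hand": -1, "x": 0, "y": 0, "z": 0.016, "turn": 0}, {"hand": -1, "x": 0, "y": 0, "z": 0, "turn": 0}]}}

```text
time_s: 35.62
ee_pos: [0.4582, -0.0773, 0.0607]
tool_rot: [0.0, 0.969, -0.246, -0.0]
wrist_force: [-0.5, -0.1, 0.0]
opening: 0.0001
```

Request:
{"method": "drive_tool", "body": {"rows": [{"hand": -1, "x": 0, "y": 0, "z": 0.008, "turn": 0}, {"hand": -1, "x": 0, "y": 0, "z": 0, "turn": 0}]}}

```text
time_s: 35.88
ee_pos: [0.4583, -0.0773, 0.0603]
tool_rot: [-0.0, 0.969, -0.246, -0.0]
wrist_force: [0.1, 0.1, -0.5]
opening: 0.0001
```

Request:
{"method": "drive_tool", "body": {"rows": [{"hand": -1, "x": 0, "y": 0, "z": 0.008, "turn": 0}, {"hand": -1, "x": 0, "y": 0, "z": 0, "turn": 0}]}}

```text
time_s: 36.12
ee_pos: [0.4583, -0.0773, 0.06]
tool_rot: [0.0, 0.969, -0.246, -0.0]
wrist_force: [-0.1, 0.0, 0.0]
opening: -0.0002
```

Request:
{"method": "drive_tool", "body": {"rows": [{"hand": -1, "x": 0, "y": 0, "z": 0.005, "turn": 0}, {"hand": -1, "x": 0, "y": 0, "z": 0, "turn": 0}]}}

```text
time_s: 36.38
ee_pos: [0.4583, -0.0773, 0.0598]
tool_rot: [0.0, 0.969, -0.246, 0.0]
wrist_force: [-0.7, -0.1, 1.8]
opening: -0.0001
```

Request:
{"method": "drive_tool", "body": {"rows": [{"hand": -1, "x": 0, "y": 0, "z": 0.005, "turn": 0}, {"hand": -1, "x": 0, "y": 0, "z": 0, "turn": 0}]}}

```text
time_s: 36.62
ee_pos: [0.4584, -0.0774, 0.0597]
tool_rot: [0.0, 0.969, -0.246, 0.0]
wrist_force: [-1.9, 0.6, 4.3]
opening: 0.0
```

```bash
python3 - <<'E'
from h import *
s,p,R,psi=cur();print(p,s["wrist_force"],s["time_s"])
E
```

```text
[ 0.45835927 -0.07735849  0.0596717 ] [-1.8785029   0.59623776  4.32692306] 36.625
```

```bash
python3 - <<'E'
from h import *
p=np.load("pose.npy")
plan(st2w(p,[(.076,-.061,.0597)])[0],cur()[3],n=4)
E
```

```text
0 [ 0.755  0.115 -0.   ] turn -0.0
1 [ 0.755  0.115 -0.   ] turn -0.0
2 [ 0.755  0.115 -0.   ] turn -0.0
3 [ 0.755  0.115 -0.   ] turn -0.0
```

Request:
{"method": "drive_tool", "body": {"rows": [{"hand": -1, "x": 0, "y": 0, "z": -0.6, "turn": 0}, {"hand": -1, "x": 0.75, "y": 0.12, "z": 0, "turn": 0}, {"hand": -1, "x": 0.75, "y": 0.12, "z": 0, "turn": 0}, {"hand": -1, "x": 0.76, "y": 0.11, "z": 0, "turn": 0}, {"hand": -1, "x": 0.76, "y": 0.11, "z": 0.2, "turn": 0}]}}

```text
time_s: 37.25
ee_pos: [0.5813, -0.1704, 0.0798]
tool_rot: [0.0, 0.969, -0.246, 0.001]
wrist_force: [-0.9, -0.5, 0.6]
opening: -0.0002
```

Request:
{"method": "drive_tool", "body": {"rows": [{"hand": -1, "x": 0, "y": 0, "z": 0.2, "turn": 0}, {"hand": -1, "x": 0, "y": 0, "z": 0.08, "turn": 0}, {"hand": -1, "x": 0, "y": 0, "z": 0.04, "turn": 0}, {"hand": -1, "x": 0, "y": 0, "z": 0, "turn": 0}]}}

```text
time_s: 37.75
ee_pos: [0.5799, -0.1692, 0.0639]
tool_rot: [0.0, 0.969, -0.246, 0.0]
wrist_force: [0.2, 0.3, 0.5]
opening: -0.0001
```

Request:
{"method": "drive_tool", "body": {"rows": [{"hand": -1, "x": 0, "y": 0, "z": 0.02, "turn": 0}, {"hand": -1, "x": 0, "y": 0, "z": 0, "turn": 0}]}}

```text
time_s: 38.0
ee_pos: [0.5801, -0.1695, 0.0627]
tool_rot: [0.0, 0.969, -0.246, 0.0]
wrist_force: [-0.2, -0.4, -0.7]
opening: 0.0003
```

```bash
python3 - <<'E'
from h import *
s,p,R,psi=cur();print(p,s["wrist_force"],s["time_s"])
E
```

```text
[ 0.58009573 -0.16947581  0.06269729] [-0.23735373 -0.44227806 -0.66672785] 38.0
```

Request:
{"method": "drive_tool", "body": {"rows": [{"hand": -1, "x": 0, "y": 0, "z": 0.024, "turn": 0}, {"hand": -1, "x": 0, "y": 0, "z": 0.02, "turn": 0}, {"hand": -1, "x": 0, "y": 0, "z": 0, "turn": 0}]}}

```text
time_s: 38.38
ee_pos: [0.58, -0.1695, 0.0602]
tool_rot: [-0.0, 0.969, -0.246, -0.0]
wrist_force: [0.5, -0.9, -0.6]
opening: -0.0001
```

Request:
{"method": "drive_tool", "body": {"rows": [{"hand": -1, "x": 0, "y": 0, "z": 0.01, "turn": 0}, {"hand": -1, "x": 0, "y": 0, "z": 0, "turn": 0}]}}

```text
time_s: 38.62
ee_pos: [0.5801, -0.1695, 0.0597]
tool_rot: [-0.0, 0.969, -0.246, -0.0]
wrist_force: [-1.2, 0.6, 0.0]
opening: -0.0
```

Request:
{"method": "drive_tool", "body": {"rows": [{"hand": -1, "x": 0, "y": 0, "z": 0.01, "turn": 0}, {"hand": -1, "x": 0, "y": 0, "z": 0, "turn": 0}]}}

```text
time_s: 38.88
ee_pos: [0.5801, -0.1696, 0.0593]
tool_rot: [-0.0, 0.969, -0.246, 0.0]
wrist_force: [-0.4, -0.1, -0.4]
opening: -0.0
```

Request:
{"method": "drive_tool", "body": {"rows": [{"hand": -1, "x": 0, "y": 0, "z": 0.008, "turn": 0}, {"hand": -1, "x": 0, "y": 0, "z": 0, "turn": 0}]}}

```text
time_s: 39.12
ee_pos: [0.58, -0.1695, 0.0589]
tool_rot: [-0.0, 0.969, -0.246, -0.0]
wrist_force: [-0.1, -0.7, -0.2]
opening: -0.0003
```

Request:
{"method": "drive_tool", "body": {"rows": [{"hand": -1, "x": 0, "y": 0, "z": 0.005, "turn": 0}, {"hand": -1, "x": 0, "y": 0, "z": 0, "turn": 0}]}}

```text
time_s: 39.38
ee_pos: [0.5801, -0.1696, 0.0586]
tool_rot: [0.0, 0.969, -0.246, -0.0]
wrist_force: [-0.5, 0.3, -0.3]
opening: 0.0001
```

```bash
python3 - <<'E'
from h import *
s,p,R,psi=cur();print(p,s["wrist_force"],s["time_s"])
E
```

```text
[ 0.58006469 -0.16955071  0.05861669] [-0.48126496  0.27640412 -0.2907887 ] 39.375
```

Request:
{"method": "drive_tool", "body": {"rows": [{"hand": -1, "x": 0, "y": 0, "z": 0.005, "turn": 0}, {"hand": -1, "x": 0, "y": 0, "z": 0, "turn": 0}]}}

```text
time_s: 39.62
ee_pos: [0.5801, -0.1696, 0.0584]
tool_rot: [0.0, 0.969, -0.246, 0.0]
wrist_force: [-0.3, -0.6, -0.0]
opening: -0.0005
```

Request:
{"method": "drive_tool", "body": {"rows": [{"hand": -1, "x": 0, "y": 0, "z": 0.005, "turn": 0}, {"hand": -1, "x": 0, "y": 0, "z": 0, "turn": 0}]}}

```text
time_s: 39.88
ee_pos: [0.5801, -0.1696, 0.0583]
tool_rot: [0.0, 0.969, -0.246, 0.0]
wrist_force: [-0.5, -0.4, 3.0]
opening: -0.0002
```

Request:
{"method": "drive_tool", "body": {"rows": [{"hand": -1, "x": 0, "y": 0, "z": 0.005, "turn": 0}, {"hand": -1, "x": 0, "y": 0, "z": 0, "turn": 0}]}}

```text
time_s: 40.12
ee_pos: [0.5802, -0.1696, 0.0582]
tool_rot: [0.0, 0.969, -0.246, 0.0]
wrist_force: [-3.4, -0.2, 6.0]
opening: -0.0001
```

```bash
python3 - <<'E'
from h import *
s,p,R,psi=cur();print(p,s["wrist_force"],s["time_s"])
E
```

```text
[ 0.58016049 -0.16960408  0.05820386] [-3.3837131  -0.19985096  6.01240998] 40.125
```

```bash
python3 - <<'E'
from h import *
p=np.load("pose.npy")
plan(st2w(p,[(.076,.061,.0582)])[0],cur()[3],n=3)
E
```

```text
0 [ 0.118 -0.805  0.   ] turn -0.0
1 [ 0.118 -0.805  0.   ] turn -0.0
2 [ 0.118 -0.805  0.   ] turn -0.0
```

Request:
{"method": "drive_tool", "body": {"rows": [{"hand": -1, "x": 0, "y": 0, "z": -0.8, "turn": 0}, {"hand": -1, "x": 0, "y": 0, "z": -0.9, "turn": 0}]}}

```text
time_s: 40.38
ee_pos: [0.5796, -0.1694, 0.1432]
tool_rot: [-0.0, 0.969, -0.246, -0.001]
wrist_force: [-0.4, 0.1, -0.2]
opening: -0.0001
```

Request:
{"method": "drive_tool", "body": {"rows": [{"hand": -1, "x": 0.12, "y": -0.8, "z": 0, "turn": 0}, {"hand": -1, "x": 0.12, "y": -0.8, "z": 0, "turn": 0}, {"hand": -1, "x": 0.12, "y": -0.8, "z": 0, "turn": 0}, {"hand": -1, "x": 0, "y": 0, "z": 0.7, "turn": 0}, {"hand": -1, "x": 0, "y": 0, "z": 0.6, "turn": 0}]}}

```text
time_s: 41.0
ee_pos: [0.653, -0.072, 0.0764]
tool_rot: [0.0, 0.969, -0.246, -0.0]
wrist_force: [1.1, 0.0, -0.0]
opening: 0.0002
```

Request:
{"method": "drive_tool", "body": {"rows": [{"hand": -1, "x": 0, "y": 0, "z": 0.2, "turn": 0}, {"hand": -1, "x": 0, "y": 0, "z": 0.08, "turn": 0}, {"hand": -1, "x": 0, "y": 0, "z": 0, "turn": 0}, {"hand": -1, "x": 0, "y": 0, "z": 0.03, "turn": 0}, {"hand": -1, "x": 0, "y": 0, "z": 0, "turn": 0}]}}

```text
time_s: 41.62
ee_pos: [0.6533, -0.0727, 0.0629]
tool_rot: [-0.0, 0.969, -0.246, 0.0]
wrist_force: [0.6, 0.4, -0.1]
opening: -0.0001
```

Request:
{"method": "drive_tool", "body": {"rows": [{"hand": -1, "x": 0, "y": 0, "z": 0.02, "turn": 0}, {"hand": -1, "x": 0, "y": 0, "z": 0, "turn": 0}]}}

```text
time_s: 41.88
ee_pos: [0.6531, -0.0726, 0.0614]
tool_rot: [-0.0, 0.969, -0.246, -0.0]
wrist_force: [0.5, -0.1, 0.4]
opening: 0.0002
```

```bash
python3 - <<'E'
from h import *
s,p,R,psi=cur();print(p,s["wrist_force"],s["time_s"])
E
```

```text
[ 0.65310136 -0.07263905  0.06138416] [ 0.47024936 -0.12367371  0.41471364] 41.875
```

Request:
{"method": "drive_tool", "body": {"rows": [{"hand": -1, "x": 0, "y": 0, "z": 0.012, "turn": 0}, {"hand": -1, "x": 0, "y": 0, "z": 0, "turn": 0}]}}

```text
time_s: 42.12
ee_pos: [0.6531, -0.0726, 0.0607]
tool_rot: [0.0, 0.969, -0.246, -0.0]
wrist_force: [-0.2, -0.6, -0.6]
opening: 0.0002
```

Request:
{"method": "drive_tool", "body": {"rows": [{"hand": -1, "x": 0, "y": 0, "z": 0.008, "turn": 0}, {"hand": -1, "x": 0, "y": 0, "z": 0, "turn": 0}]}}

```text
time_s: 42.38
ee_pos: [0.6531, -0.0727, 0.0604]
tool_rot: [0.0, 0.969, -0.246, -0.0]
wrist_force: [0.3, -0.6, -0.1]
opening: 0.0005
```

Request:
{"method": "drive_tool", "body": {"rows": [{"hand": -1, "x": 0, "y": 0, "z": 0.005, "turn": 0}, {"hand": -1, "x": 0, "y": 0, "z": 0, "turn": 0}]}}

```text
time_s: 42.62
ee_pos: [0.6531, -0.0726, 0.0601]
tool_rot: [0.0, 0.969, -0.246, 0.0]
wrist_force: [0.2, -0.4, -0.4]
opening: -0.0003
```

Request:
{"method": "drive_tool", "body": {"rows": [{"hand": -1, "x": 0, "y": 0, "z": 0.005, "turn": 0}, {"hand": -1, "x": 0, "y": 0, "z": 0, "turn": 0}]}}

```text
time_s: 42.88
ee_pos: [0.6532, -0.0727, 0.06]
tool_rot: [-0.0, 0.969, -0.246, 0.0]
wrist_force: [0.3, 0.0, 1.6]
opening: 0.0001
```

Request:
{"method": "drive_tool", "body": {"rows": [{"hand": -1, "x": 0, "y": 0, "z": 0.005, "turn": 0}, {"hand": -1, "x": 0, "y": 0, "z": 0, "turn": 0}]}}

```text
time_s: 43.12
ee_pos: [0.6532, -0.0727, 0.0599]
tool_rot: [-0.0, 0.969, -0.246, 0.0]
wrist_force: [-1.8, 0.4, 4.2]
opening: -0.0001
```

```bash
python3 - <<'E'
from h import *
s,p,R,psi=cur();print(p,s["wrist_force"],s["time_s"])
E
```

```text
[ 0.65319324 -0.07266909  0.05989076] [-1.81345073  0.42316257  4.17445811] 43.125
```

```bash
python3 - <<'E'
from h import *
p=np.load("pose.npy")
plan(st2w(p,[(-.040,.061,.0599)])[0],cur()[3],n=3)
E
```

```text
0 [-0.767 -0.117 -0.   ] turn -0.0
1 [-0.767 -0.117 -0.   ] turn -0.0
2 [-0.767 -0.117 -0.   ] turn -0.0
```

Request:
{"method": "drive_tool", "body": {"rows": [{"hand": -1, "x": 0, "y": 0, "z": -0.7, "turn": 0}, {"hand": -1, "x": -0.77, "y": -0.12, "z": 0, "turn": 0}, {"hand": -1, "x": -0.77, "y": -0.12, "z": 0, "turn": 0}, {"hand": -1, "x": -0.77, "y": -0.12, "z": 0, "turn": 0}, {"hand": -1, "x": 0, "y": 0, "z": 0.1, "turn": 0}]}}

```text
time_s: 43.75
ee_pos: [0.559, -0.0005, 0.0899]
tool_rot: [-0.0, 0.969, -0.245, -0.0]
wrist_force: [-0.1, 0.3, 0.2]
opening: 0.0
```

Request:
{"method": "drive_tool", "body": {"rows": [{"hand": -1, "x": 0, "y": 0, "z": 0.3, "turn": 0}, {"hand": -1, "x": 0, "y": 0, "z": 0.12, "turn": 0}, {"hand": -1, "x": 0, "y": 0, "z": 0.06, "turn": 0}, {"hand": -1, "x": 0, "y": 0, "z": 0, "turn": 0}]}}

```text
time_s: 44.25
ee_pos: [0.5603, -0.002, 0.0653]
tool_rot: [0.0, 0.969, -0.246, -0.0]
wrist_force: [0.3, 0.0, -0.0]
opening: 0.0001
```

Request:
{"method": "drive_tool", "body": {"rows": [{"hand": -1, "x": 0, "y": 0, "z": 0.01, "turn": 0}, {"hand": -1, "x": 0, "y": 0, "z": 0, "turn": 0}]}}

```text
time_s: 44.5
ee_pos: [0.5603, -0.0018, 0.0653]
tool_rot: [-0.0, 0.969, -0.246, 0.0]
wrist_force: [0.2, -0.5, -0.3]
opening: 0.0001
```

```bash
python3 - <<'E'
from h import *
s,p,R,psi=cur();print(p,s["wrist_force"],s["time_s"])
E
```

```text
[ 0.56028748 -0.00180705  0.06534588] [ 0.17952999 -0.50752894 -0.31964789] 44.5
```

Request:
{"method": "drive_tool", "body": {"rows": [{"hand": -1, "x": 0, "y": 0, "z": 0.03, "turn": 0}, {"hand": -1, "x": 0, "y": 0, "z": 0.02, "turn": 0}, {"hand": -1, "x": 0, "y": 0, "z": 0, "turn": 0}]}}

```text
time_s: 44.88
ee_pos: [0.5601, -0.0017, 0.0626]
tool_rot: [0.0, 0.969, -0.246, -0.0]
wrist_force: [0.3, 1.1, 0.2]
opening: -0.0003
```

Request:
{"method": "drive_tool", "body": {"rows": [{"hand": -1, "x": 0, "y": 0, "z": 0.01, "turn": 0}, {"hand": -1, "x": 0, "y": 0, "z": 0, "turn": 0}]}}

```text
time_s: 45.12
ee_pos: [0.5601, -0.0018, 0.0621]
tool_rot: [0.0, 0.969, -0.246, -0.0]
wrist_force: [0.0, -0.2, 0.4]
opening: -0.0001
```

Request:
{"method": "drive_tool", "body": {"rows": [{"hand": -1, "x": 0, "y": 0, "z": 0.008, "turn": 0}, {"hand": -1, "x": 0, "y": 0, "z": 0, "turn": 0}]}}

```text
time_s: 45.38
ee_pos: [0.5601, -0.0018, 0.0617]
tool_rot: [0.0, 0.969, -0.246, -0.0]
wrist_force: [-0.1, -0.2, 0.4]
opening: 0.0
```

Request:
{"method": "drive_tool", "body": {"rows": [{"hand": -1, "x": 0, "y": 0, "z": 0.006, "turn": 0}, {"hand": -1, "x": 0, "y": 0, "z": 0, "turn": 0}]}}

```text
time_s: 45.62
ee_pos: [0.5601, -0.0017, 0.0614]
tool_rot: [0.0, 0.969, -0.246, -0.0]
wrist_force: [-0.4, -0.1, 0.2]
opening: -0.0003
```

Request:
{"method": "drive_tool", "body": {"rows": [{"hand": -1, "x": 0, "y": 0, "z": 0.005, "turn": 0}, {"hand": -1, "x": 0, "y": 0, "z": 0, "turn": 0}]}}

```text
time_s: 45.88
ee_pos: [0.5601, -0.0017, 0.0612]
tool_rot: [-0.0, 0.969, -0.246, -0.0]
wrist_force: [1.0, 0.1, 0.9]
opening: 0.0001
```

```bash
python3 - <<'E'
from h import *
s,p,R,psi=cur();print(p,s["wrist_force"],s["time_s"])
E
```

```text
[ 0.56014266 -0.00173342  0.06117989] [0.99177013 0.13738875 0.9060582 ] 45.875
```

Request:
{"method": "drive_tool", "body": {"rows": [{"hand": -1, "x": 0, "y": 0, "z": 0.005, "turn": 0}, {"hand": -1, "x": 0, "y": 0, "z": 0, "turn": 0}]}}

```text
time_s: 46.12
ee_pos: [0.5602, -0.0017, 0.0611]
tool_rot: [-0.0, 0.969, -0.246, 0.0]
wrist_force: [-0.6, 0.4, 2.8]
opening: -0.0001
```

Request:
{"method": "drive_tool", "body": {"rows": [{"hand": -1, "x": 0, "y": 0, "z": 0.005, "turn": 0}, {"hand": -1, "x": 0, "y": 0, "z": 0, "turn": 0}]}}

```text
time_s: 46.38
ee_pos: [0.5602, -0.0017, 0.0609]
tool_rot: [-0.0, 0.969, -0.246, 0.0]
wrist_force: [-2.1, 1.1, 5.4]
opening: 0.0001
```

```bash
python3 - <<'E'
from h import *
s,p,R,psi=cur();print(p,s["wrist_force"],s["time_s"])
E
```

```text
[ 0.5602426  -0.00171551  0.06091972] [-2.10388543  1.05514526  5.36764345] 46.375
```

That press went firm at 0.0610 m, which is what I'd predicted for a level stand. Retracting.

Request:
{"method": "drive_tool", "body": {"rows": [{"hand": -1, "x": 0, "y": 0, "z": -0.4, "turn": 0}, {"hand": -1, "x": 0, "y": 0, "z": -0.9, "turn": 0}, {"hand": -1, "x": -0.6, "y": 0, "z": -0.9, "turn": 0}, {"hand": -1, "x": -0.6, "y": 0, "z": -0.6, "turn": 0}, {"hand": -1, "x": 0, "y": 0, "z": 0, "turn": 0}]}}

```text
time_s: 47.0
ee_pos: [0.5073, 0.0275, 0.203]
tool_rot: [-0.0, 0.969, -0.245, 0.002]
wrist_force: [-0.1, -0.2, 0.0]
opening: 0.0
```

```bash
python3 - <<'E'
from h import *
s,p,R,psi=cur();print(p,s["wrist_force"],s["time_s"])
im=capture("side");cv2.imwrite("pics/s7.png",im[...,::-1])
E
```

```text
[0.50726293 0.02748875 0.20299056] [-0.07603095 -0.23836208  0.04025364] 47.0
```

View pics/s7.png

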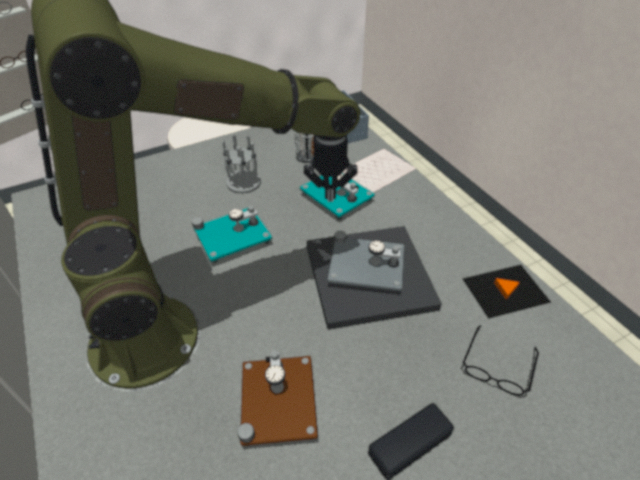

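The side view shows the stand still in its place (367,265), the bystanders where they were, and the arm clear. Handing in.

```bash
python3 -c "
from workcell import *
print(finish_job())"
```

```text
the job is handed in; nothing more can be done
None
```

The stand rocked on corners a and c, so I turned the levelling screw until my last checks showed all four feet bearing. The job was handed in at 47 s, with the arm clear and touching nothing.

- **Rock check:** I pressed a (on the knob top), b, c and d in turn, with no more than about 9 N. From where each foot went firm, a + c was about 1.3 mm short of b + d as measured. Allowing for b and d already being squeezed by the stand's weight, that came to about 1.65 mm.
- **Adjustment:** I gripped the knob at 20 N and turned it 3.45 rad clockwise, about 1.65 mm more foot length. There was no sign of slip, and I then let go.
- **Re-check:** I pressed b, c, d and the plate beside knob a with up to 6 N.
    - b and d went firm about 0.1–0.2 mm higher than before, and c about 0.05 mm lower, as expected when all four feet share the weight.
    - The plate near a went firm at 61.0 mm, the height predicted from the other three corners.
- **Limits of the check:** A rocking corner drops with less force than the sensor noise (about 0.5 N). I therefore judged the gap from the heights at which each corner went firm, not from feeling it move.
- **Surroundings:** The pictures show the stand in its place and the other things not moved. I kept the gripper clear of the gauge and column throughout.

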